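Put the lids back on the parts tins

TASK

The bench session is over: take the stack of lids apart and close the four open parts tins, each with the lid of its own size, set fully down and level. Keep the tins standing upright and leave the pickup and the screwdriver where they lie.

Things in the scene. Friction and masses are not known exactly. Their poses are not given: they have to be found in the camera images.
- lid37: the smallest tin lid: plain round aluminium cap, 37 mm outside diameter, 16 mm high, flat top 2 mm thick, open below, skirt wall 1.5 mm; at the start on top of the stack. Origin: centre of the skirt's lower edge; z up out of the flat top (16 mm above the origin).
- lid47: the second smallest tin lid: plain round aluminium cap, 47 mm outside diameter, 16 mm high, flat top 2 mm thick, open below, skirt wall 1.5 mm; at the start second from the top. Origin: centre of the skirt's lower edge; z up out of the flat top (16 mm above the origin).
- lid57: the second largest tin lid: plain round aluminium cap, 57 mm outside diameter, 16 mm high, flat top 2 mm thick, open below, skirt wall 1.5 mm; at the start third from the top. Origin: centre of the skirt's lower edge; z up out of the flat top (16 mm above the origin).
- lid67: the largest tin lid: plain round aluminium cap, 67 mm outside diameter, 16 mm high, flat top 2 mm thick, open below, skirt wall 1.5 mm; at the start the bottom of the stack, on the table. Origin: centre of the skirt's lower edge; z up out of the flat top (16 mm above the origin).
- tin37: the smallest parts tin, open, steel balls inside, standing loose: aluminium body 37 mm across up to a shoulder 24 mm high, then a neck 29 mm across and 15 mm tall, its top 2.5 mm tapered in 2 mm (rim 39 mm high). The 37 mm lid slips over the neck with 2.5 mm play all round till its top rests on the rim, lid origin then 25 mm above the tin's. Origin: centre of underside; z up.
- tin47: the second smallest parts tin, open, brass nuts inside, standing loose: aluminium body 47 mm across up to a shoulder 28 mm high, then a neck 39 mm across and 15 mm tall, its top 2.5 mm tapered in 2 mm (rim 43 mm high). The 47 mm lid slips over the neck with 2.5 mm play all round till its top rests on the rim, lid origin then 29 mm above the tin's. Origin: centre of underside; z up.
- tin57: the second largest parts tin, open, brass screws inside, standing loose: aluminium body 57 mm across up to a shoulder 32 mm high, then a neck 49 mm across and 15 mm tall, its top 2.5 mm tapered in 2 mm (rim 47 mm high). The 57 mm lid slips over the neck with 2.5 mm play all round till its top rests on the rim, lid origin then 33 mm above the tin's. Origin: centre of underside; z up.
- tin67: the largest parts tin, open, steel washers inside, standing loose: aluminium body 67 mm across up to a shoulder 36 mm high, then a neck 59 mm across and 15 mm tall, its top 2.5 mm tapered in 2 mm (rim 51 mm high). The 67 mm lid slips over the neck with 2.5 mm play all round till its top rests on the rim, lid origin then 37 mm above the tin's. Origin: centre of underside; z up.
- pickup: bystander: black guitar pickup with two rows of steel pole pieces on a brass base plate, 90 x 38 x 21 mm, lying between the tins, loose. Origin: centre of its underside, x along its length.
- screwdriver: bystander: screwdriver with a red handle, 210 mm long, lying on the table at the left, loose. Origin under its middle, x along its length towards the tip.
There are look-alikes about, which are no part of the job. What is shaped like the lid37 but turquoise is not meant. Leave any red or yellow look-alike of the lid67 alone.

How it is judged:
At the end, for the whole second after the job is handed in: Each of the four lids sits on the tin of its own size: centred within 5 mm, fully down (within 2.5 mm of its seated height) and level with the tin (within 0.06 rad); every tin stands upright on the table; lids and tins are released and at rest (horizontal distance between lid37 and tin37 below 0.005 m and z of lid37 in the frame of tin37 between 0.0225 and 0.0275 m and angle between the z axis of lid37 and the z axis of tin37, either way round below 0.06 rad and angle between each of lid37, lid47, lid57, lid67's own z axis and vertical below 0.1 rad and angle between each of tin37, tin47, tin57, tin67's own z axis and vertical below 0.06 rad and height (world z) of each of tin37, tin47, tin57, tin67 below 0.004 m and linear speed of each of lid37, tin37, lid47, tin47, lid57, tin57, lid67, tin67 below 0.01 m/s and horizontal distance between lid47 and tin47 below 0.005 m and z of lid47 in the frame of tin47 between 0.0265 and 0.0315 m and angle between the z axis of lid47 and the z axis of tin47, either way round below 0.06 rad and horizontal distance between lid57 and tin57 below 0.005 m and z of lid57 in the frame of tin57 between 0.0305 and 0.0355 m and angle between the z axis of lid57 and the z axis of tin57, either way round below 0.06 rad and horizontal distance between lid67 and tin67 below 0.005 m and z of lid67 in the frame of tin67 between 0.0345 and 0.0395 m and angle between the z axis of lid67 and the z axis of tin67, either way round below 0.06 rad); the robot touches nothing.
It fails at once if a tin is tipped over (more than 0.5 rad) (angle between any of tin37, tin47, tin57, tin67's own z axis and vertical above 0.5 rad).
It fails at once if the pickup or the screwdriver is moved more than 20 mm (distance of any of pickup, screwdriver from where it was at the start of the episode above 0.02 m).
It also fails if it takes over 112 s, if anything falls off the work surface, if the arm or the gripper's body presses on something with over 40 N, if the wrist force passes 120 N, or if a joint passes its speed limit or range.

ROBOT

A 7-joint arm with a two-finger parallel gripper is mounted at the origin on the work surface. World frame = base frame: x ahead of the robot, y to its left, z up, the work surface at z = 0. Lengths are in m, angles in rad, forces in N, time in s.
With the tool pointing down it reaches from about 0.4 to 0.925 m from the base axis. Payload 5.6 kg.
Tool frame: the origin (TCP) lies on the mounting face of the last link; the fingertips stand 173 mm ahead of it and the grasp point (between the pads) lies hold_point_z ahead of it (hold_point_z is the distance from the TCP to the grasp point, in m); z points along the fingers, y is the line along which they close (so a half turn about z gives the same grasp; the last joint's range is limited). The gripper opens to 85 mm and grips with 20 to 120 N. Pads are 22 mm wide; open, the fingers measure 114 mm over their backs; the gripper's body (76 mm by 85 mm) begins 54 mm behind the grasp point. The pads swing forward as they close: fully open they stand 13 mm farther back than shut.
Start: joints at [-1.318, 0.468, -0.012, 1.603, 0.006, 1.071, -0.056], TCP at [0.19, 0.622, 0.405] pointing down, gripper open.
Joint ranges: [-2.53, 2.53], [-0.31, 2.02], [-1.57, 1.55], [0.28, 2.44], [-1.29, 4.43], [0.15, 1.84], [-2.92, 2.92]. Speed limits (rad/s): [2.57, 2.57, 3.14, 3.14, 3.14, 3.14, 3.14].

INTERFACE

Orientations are given as a rotation vector (axis times angle).
In Python, from rig import get_state, capture, hand_in, hold_point_z gives the robot as it stands.
- The arm moves only by the tool carry_out, never from a script. Its argument "targets" is a list of rows, each a list of 7 numbers: the opening, from 0 (shut) to 1 (fully open), then the shift along the world's x, y, z in units of 40 mm (1.0 is 40 mm), then the turn, a rotation vector about the world's x, y, z in units of 6 degrees (1.0 is 6 degrees). A call has exactly 5 rows; each row shifts and turns the commanded pose from where the row before left it; what a row does not reach is not made up. A row lasts 1/12 s, in which the tool goes at most 41.7 mm and 7.16 degrees, less where a joint would pass 70% of its speed; a pose out of reach is approached as far as the arm can. A call is refused whole if a number of a shift passes 1 or a number of a turn 1, either way. A call with a gripper value outside its range is refused whole. The fingers move at their own pace and stop on an object; "newtons" is the grip in N (left out, the last holds). Time passes only in rows, so rows that do not move let the fingers close, or fill a call up. It gives the time, the measured TCP pose, the force, the opening and the grip force at its end, in the units of the state.
- get_state(): the state, without advancing time (a new reading comes with each control period).
- capture(name): name is "scene" or "side" or "wrist"; returns a dict with "pixels" (420x560x3 uint8, red, green, blue), "camera_matrix" (3x3 intrinsics, pixels), "distortion" ([k1, k2, p1, p2, k3] as OpenCV has them; the pictures are not rectified), "xyz" and "rotation" of the camera in the world. Camera axes: x right, y up, looking along -z (the intrinsics and any distortion apply to the point x, -y, -z); pixel columns grow to the right and rows downward; lengths in m; the calibration is good to about 2 mm. A picture is of the moment at which its call begins. There is no depth.
- hand_in(): hands the job in; it is judged then, once.
The state is a dict: "t": time; "qpos": joint angles; "dq": joint speeds; "effort": joint torques, N m; "tool_pos": TCP position; "ee_rot": TCP orientation; "ft_force": force on the tool from outside, world axes, zero at the start; "torque": the same for the moment, N m; "width": finger opening in m; "gripper_force": force on a finger pad.
Only numpy, scipy, OpenCV 4.12 (cv2) and the standard library are available. Lean on these libraries where they do the work, as an engineer would, in place of code of your own. Each camera call takes 0.05 s, during which the arm holds its last target. There are 200 camera calls.

## Working session

There is one attempt and no reset: what is moved stays moved. The work goes in short steps, Python scripts to look and compute and a tool call to move; the robot and the scene stay as the last step left them, time stands still between calls to the robot, and variables do not carry over. Pictures are saved under pics/ and viewed, at most 14 in all, crops included, and the job is handed in when it is done.

Besides the shell and the picture viewer there is one more tool, called by a JSON object that holds its "fn" and its "kwargs". carry_out: Moves the arm, as the interface text tells. Its arguments: {"type":"object","properties":{"targets":{"type":"array","items":{"type":"array","items":{"type":"number"}}},"newtons":{"type":"number"}},"required":["targets"]}

```bash
ls; mkdir -p pics
cat > h.py <<'E'
import numpy as np, cv2
from rig import get_state, capture, hand_in, hold_point_z
def snap(name,fn=None):
    c=capture(name)
    if fn: cv2.imwrite('pics/'+fn,cv2.cvtColor(np.asarray(c['pixels']),cv2.COLOR_RGB2BGR))
    return c
def rotm(c):
    r=np.array(c['rotation'],float)
    return r if r.shape==(3,3) else cv2.Rodrigues(r)[0]
def ray(c,uv):
    p=cv2.undistortPoints(np.array(uv,float).reshape(-1,1,2),np.array(c['camera_matrix'],float),np.array(c['distortion'],float)).reshape(-1,2)
    d=np.c_[p[:,0],-p[:,1],-np.ones(len(p))]@rotm(c).T
    return np.array(c['xyz'],float),d
def plane(c,uv,z):
    o,d=ray(c,uv); return o+d*((z-o[2])/d[:,2])[:,None]
def proj(c,P):
    q=(np.array(P,float).reshape(-1,3)-np.array(c['xyz']))@rotm(c); q=q*[1,-1,-1]
    return cv2.projectPoints(q,np.zeros(3),np.zeros(3),np.array(c['camera_matrix'],float),np.array(c['distortion'],float))[0].reshape(-1,2)
E
python3 - <<'E'
from h import *
s=get_state();print(s,hold_point_z)
for n in('scene','side','wrist'):
    c=snap(n,n+'0.png');print(n,c['xyz'],c['rotation'],c['camera_matrix'],c['distortion'])
E
```

```text
pics
{'t': 0.0, 'qpos': array([-1.3180181 ,  0.46836433, -0.01160005,  1.60364693,  0.00598108,
        1.07141925, -0.05628387]), 'dq': array([ 1.89573601e-03,  8.81877492e-04, -1.11132596e-03,  1.56857073e-03,
       -1.25146117e-03, -9.86400397e-04, -6.65325404e-05]), 'effort': array([-2.45998299e-04, -5.32377899e+01,  2.12202180e-02, -2.51316494e+01,
        1.13795450e-02,  7.60857743e-03, -1.14973093e-05]), 'tool_pos': array([0.18943295, 0.62150865, 0.40373674]), 'ee_rot': array([-4.62984517e-01, -3.10713074e+00,  2.82180655e-03]), 'ft_force': array([0.03275085, 0.51695547, 0.30340453]), 'torque': array([-0.01612424,  0.03826283,  0.02402545]), 'gripper_force': 0.0, 'width': 0.0857823802211203} 0.1547
scene [0.83260982 0.47922561 0.92978047] [0.23213921 0.68107836 2.35536101] [[478.52291305   0.         274.00060805]
 [  0.         478.52291305 206.23083716]
 [  0.           0.           1.        ]] [-0.07545065  0.          0.          0.          0.        ]
side [ 0.42332065 -0.50830299  0.6978333 ] [ 0.71405447 -0.05532947 -0.10710932] [[402.57179809   0.         284.13930277]
 [  0.         402.57179809 214.34337667]
 [  0.           0.           1.        ]] [-0.08196691  0.          0.          0.          0.        ]
wrist [0.11744108 0.64457795 0.37264232] [-0.25946619 -0.19109169  1.26390044] [[295.72677897   0.         278.64074087]
 [  0.         295.72677897 205.64731657]
 [  0.           0.           1.        ]] [-0.04586944  0.          0.          0.          0.        ]
```

View pics/scene0.png

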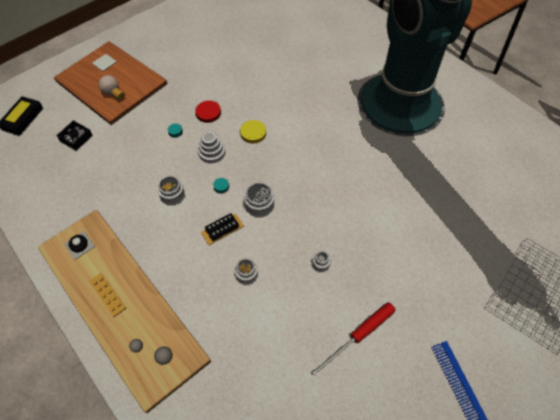

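View pics/side0.png

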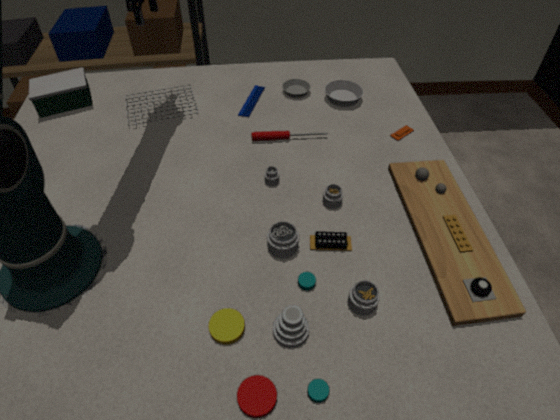

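The scene view shows the plain silver stack at (210,147). The open tins are tin67 (259,197), tin57 (171,188), tin47 (246,270) and tin37 (321,261).

Possible confusions:
- **lid37:** the silver cap on top of the stack (209,138), or the turquoise discs at (175,130) and (221,185). I choose the silver one.
- **lid67:** the silver bottom of the stack (211,154), or the red (207,110) and yellow (253,131) discs. I choose the silver one.

The side view shows the stack at (291,322) and the tins at (283,236), (365,294), (333,194) and (272,175).

Run:
```python
from h import *
a=cv2.imread('pics/scene0.png');b=cv2.imread('pics/side0.png')
A=cv2.resize(a[90:290,140:340],(600,600),interpolation=cv2.INTER_CUBIC)[:, :]
cv2.imwrite('pics/cropA.png',cv2.resize(a[95:215,140:300],(800,600),interpolation=cv2.INTER_CUBIC))
sc=capture('scene');sd=capture('side')
pairs=dict(top=((209,137),(292,312)),t67=((259,190),(283,230)),t57=((170.5,184),(365,288)),t47=((246,265),(333.5,188)),t37=((321,257),(272,171)))
for k,(u,v) in pairs.items():
    o1,d1=ray(sc,[u]);o2,d2=ray(sd,[v]);d1=d1[0];d2=d2[0]
    M=np.c_[d1,-d2];x=np.linalg.lstsq(M,o2-o1,rcond=None)[0]
    p=o1+x[0]*d1;q=o2+x[1]*d2;print(k,(p+q)/2,np.linalg.norm(p-q))
```

```text
top [ 0.4838242  -0.18641532  0.06521394] 1.5838608215777537e-05
t67 [0.48861853 0.00251899 0.05768765] 0.0031898868506510096
t57 [ 0.62532576 -0.14492496  0.04971618] 0.0022417620640243093
t47 [0.61931797 0.12079371 0.0465332 ] 0.0015155860608967139
t37 [0.48694045 0.20338418 0.0351807 ] 0.0001560282340697167
```

View pics/cropA.png

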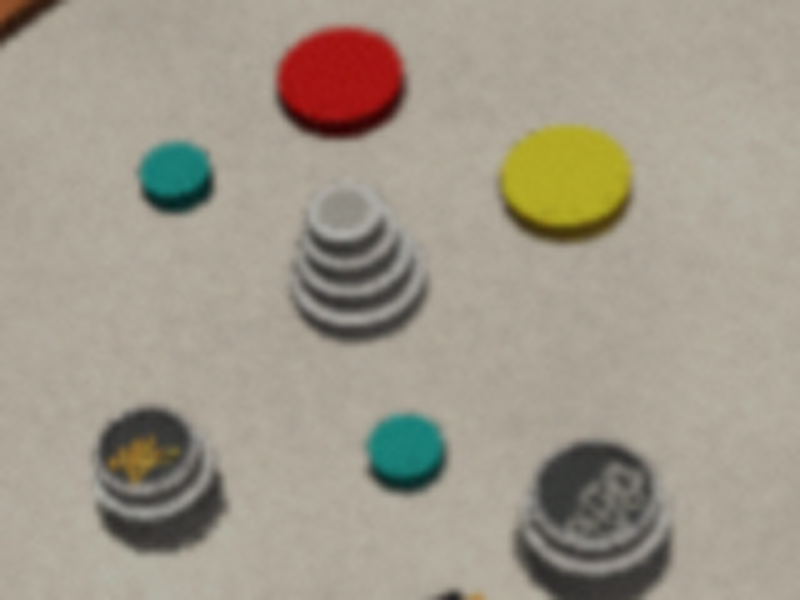

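View pics/wrist0.png

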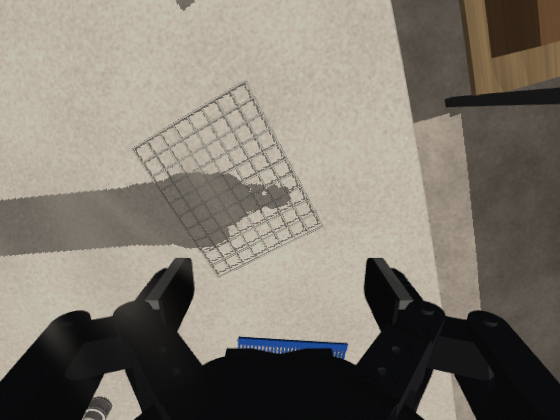

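The crop confirms the choice. The silver stack has its top at crop (345,212), separate from the turquoise, red and yellow discs. Next I plan a wrist-camera overview and locate the discs.

Run:
```python
from h import *
sc=capture('scene');w=capture('wrist');s=get_state()
for k,u in dict(teal1=(175,130),teal2=(221,185),red=(207,110),yel=(253,131)).items(): print(k,plane(sc,[u],.016).round(3))
for k,u in dict(pk=(222,228),pka=(203,236),pkb=(242,219),sd=(393,309),sdt=(313,373)).items(): print(k,plane(sc,[u],.01).round(3))
R=cv2.Rodrigues(s['ee_rot'])[0];print('tool axes\n',R.round(3))
print('cam in tool',R.T@(np.array(w['xyz'])-s['tool_pos']),'cam fwd in tool',R.T@(-rotm(w)[:,2]),'right',R.T@rotm(w)[:,0])
```

```text
teal1 [[ 0.515 -0.3    0.016]]
teal2 [[ 0.528 -0.088  0.016]]
red [[ 0.414 -0.302  0.016]]
yel [[ 0.369 -0.167  0.016]]
pk [[0.594 0.002 0.01 ]]
pka [[ 0.638 -0.01   0.01 ]]
pkb [[0.546 0.012 0.01 ]]
sd [[0.447 0.375 0.01 ]]
sdt [[0.654 0.362 0.01 ]]
tool axes
 [[-0.957  0.292 -0.   ]
 [ 0.292  0.957 -0.   ]
 [-0.    -0.    -1.   ]]
cam in tool [0.0755922  0.00105496 0.03127958] cam fwd in tool [-2.96419968e-01  4.19778893e-04  9.55057604e-01] right [-9.6628422e-04  9.9999926e-01 -7.3943657e-04]
```

{"fn": "carry_out", "kwargs": {"targets": [[1,0.54,-0.78,0,0,0,0.15],[1,0.54,-0.78,0,0,0,0.15],[1,0.54,-0.78,0,0,0,0.15],[1,0.54,-0.78,0,0,0,0.15],[1,0.54,-0.78,0,0,0,0.15]]}}

```text
t: 0.77
tool_pos: [0.2982, 0.4641, 0.4048]
ee_rot: [0.339, 3.123, 0.0]
ft_force: [0.3, 0.4, 0.7]
width: 0.0855
gripper_force: 0.0
```

{"fn": "carry_out", "kwargs": {"targets": [[1,0.54,-0.78,0,0,0,0.15],[1,0.54,-0.78,0,0,0,0.15],[1,0.54,-0.78,0,0,0,0.15],[1,0.54,-0.78,0,0,0,0.15],[1,0.54,-0.78,0,0,0,0.15]]}}

```text
t: 1.18
tool_pos: [0.4062, 0.308, 0.405]
ee_rot: [0.216, 3.134, 0.001]
ft_force: [0.8, 0.6, 0.5]
width: 0.0853
gripper_force: 0.0
```

{"fn": "carry_out", "kwargs": {"targets": [[1,0.54,-0.78,0,0,0,0.14],[1,0.54,-0.78,0,0,0,0.14],[1,0.54,-0.78,0,0,0,0.14],[1,0.54,-0.78,0,0,0,0.14],[1,0.54,-0.78,0,0,0,0.14]]}}

```text
t: 1.6
tool_pos: [0.5142, 0.1521, 0.405]
ee_rot: [0.102, 3.139, 0.001]
ft_force: [0.6, 1.7, -1.1]
width: 0.0855
gripper_force: 0.0
```

{"fn": "carry_out", "kwargs": {"targets": [[1,0.54,-0.78,0,0,0,0.13],[1,0.54,-0.78,0,0,0,0.13],[1,0.54,-0.78,0,0,0,0.13],[1,0.54,-0.78,0,0,0,0.13],[1,0.54,-0.78,0,0,0,0.13]]}}

```text
t: 2.02
tool_pos: [0.6223, -0.0038, 0.4049]
ee_rot: [-0.005, 3.141, 0.0]
ft_force: [-0.2, -0.1, -0.3]
width: 0.0852
gripper_force: 0.0
```

{"fn": "carry_out", "kwargs": {"targets": [[0.7,0,0,0,0,0,0],[0.7,0,0,0,0,0,0],[0.7,0,0,0,0,0,0],[0.7,0,0,0,0,0,0],[0.7,0,0,0,0,0,0]]}}

```text
t: 2.43
tool_pos: [0.6211, -0.0005, 0.4048]
ee_rot: [0.008, -3.141, -0.001]
ft_force: [-0.0, 1.0, -0.4]
width: 0.0594
gripper_force: 0.0
```

Run:
```python
from h import *
s=get_state();print(s['t'],s['tool_pos'],cv2.Rodrigues(s['ee_rot'])[0].round(3),s['qpos'],s['width'],s['ft_force'],hold_point_z)
w=snap('wrist','w1.png')
P=dict(top=(.4838,-.1864,.065),t67=(.4886,.0025,.051),t57=(.6253,-.1449,.047),t47=(.6193,.1208,.043),t37=(.487,.2034,.039))
for k,p in P.items(): print(k,proj(w,[p]).round(1))
```

```text
2.4333 [ 6.21078983e-01 -5.28348173e-04  4.04779905e-01] [[-1.    -0.005 -0.   ]
 [-0.005  1.     0.001]
 [ 0.     0.001 -1.   ]] [-0.25203653  0.4204402   0.26367009  1.69246929 -0.12427768  1.04512594
  1.62811416] 0.05938104232287133 [-0.03353332  0.97252901 -0.37716906] 0.1547
top [[85.4 49. ]]
t67 [[280.7  54.9]]
t57 [[151.  186.9]]
t47 [[382.9 181.8]]
t37 [[470.5  59.5]]
```

View pics/w1.png

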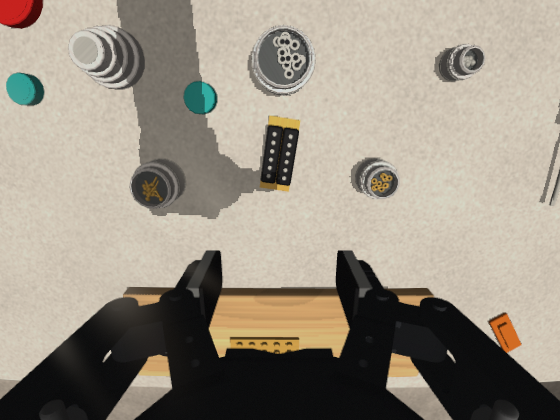

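Wrist view: stack top at (87,48), tin67 (283,58), tin57 (153,187), tin47 (381,181), tin37 (470,60), pickup (281,153). Next I fit the mouths and the lid top.

```bash
cat > m.py <<'E'
from h import *
def fit(img,uv,half,lo,hi,close=5,minf=.05):
    x,y=map(int,uv);x0=max(x-half,0);y0=max(y-half,0)
    g=cv2.cvtColor(img[y0:y+half,x0:x+half],cv2.COLOR_RGB2GRAY)
    g=cv2.resize(g,None,fx=4,fy=4,interpolation=cv2.INTER_CUBIC)
    m=((g>=lo)&(g<hi)).astype(np.uint8)
    k=cv2.getStructuringElement(cv2.MORPH_ELLIPSE,(close,close));m=cv2.morphologyEx(m,cv2.MORPH_OPEN,k)
    cs=cv2.findContours(m,cv2.RETR_EXTERNAL,cv2.CHAIN_APPROX_NONE)[0]
    q=((np.array(uv)-[x0,y0])*4+1.5)
    c=min((c for c in cs if cv2.contourArea(c)>300),key=lambda c:-cv2.pointPolygonTest(c,tuple(map(float,q)),True))
    e=cv2.fitEllipseDirect(cv2.convexHull(c))
    f=lambda p:(np.array(p)-1.5)/4+[x0,y0]
    return f(e[0]),np.array(e[1])/4
E
python3 - <<'E'
from h import *
w=cv2.imread('pics/w1.png');a=cv2.imread('pics/scene0.png')
P={'top':(87,48),'t67':(283,58),'t57':(153,187),'t47':(381,181),'t37':(470,60)}
T=[]
for k,(x,y) in P.items():
    c=w[max(y-36,0):y+36,x-36:x+36]; c=cv2.resize(c,(260,260),interpolation=cv2.INTER_CUBIC);T.append(c)
Q=dict(t67=(259,192))
x,y=Q['t67'];T.append(cv2.resize(a[y-24:y+24,x-24:x+24],(260,260),interpolation=cv2.INTER_CUBIC))
cv2.imwrite('pics/tiles.png',np.vstack([np.hstack(T[:3]),np.hstack(T[3:])]))
g=cv2.cvtColor(w,cv2.COLOR_BGR2GRAY)
for k,(x,y) in P.items(): print(k,'row',g[y,x-34:x+35:2].tolist());print('  col',g[max(0,y-34):y+35:2,x].tolist())
E
```

```text
top row [198, 201, 205, 209, 201, 198, 192, 193, 208, 211, 180, 175, 171, 172, 171, 171, 170, 175, 176, 172, 170, 174, 183, 209, 206, 154, 74, 81, 81, 193, 131, 84, 60, 61, 75]
  col [191, 190, 185, 187, 195, 201, 202, 173, 176, 207, 207, 202, 171, 173, 171, 171, 170, 175, 177, 172, 171, 173, 176, 175, 174, 203, 211, 204, 175, 206, 161, 198, 196, 199, 192]
t67 row [114, 102, 175, 146, 162, 92, 92, 91, 90, 92, 91, 92, 93, 93, 88, 194, 48, 43, 148, 42, 43, 191, 117, 43, 65, 190, 191, 191, 131, 52, 135, 123, 215, 192, 194]
  col [175, 172, 158, 79, 181, 190, 189, 174, 42, 42, 164, 192, 190, 112, 43, 76, 153, 43, 63, 196, 157, 187, 155, 91, 94, 96, 94, 94, 94, 92, 115, 157, 64, 215, 199]
t57 row [200, 199, 205, 202, 205, 157, 121, 60, 56, 50, 50, 50, 84, 81, 87, 72, 54, 78, 73, 52, 51, 51, 52, 52, 89, 96, 60, 64, 130, 117, 78, 67, 71, 105, 121]
  col [114, 113, 115, 109, 79, 117, 115, 67, 98, 102, 52, 50, 51, 52, 86, 80, 75, 78, 88, 88, 84, 88, 50, 51, 50, 50, 67, 100, 113, 115, 117, 199, 206, 203, 206]
t47 row [201, 205, 121, 115, 85, 65, 86, 174, 198, 67, 99, 170, 122, 79, 116, 100, 151, 104, 114, 130, 96, 105, 64, 48, 68, 78, 190, 201, 210, 208, 208, 205, 197, 197, 206]
  col [203, 202, 199, 203, 201, 194, 144, 153, 214, 106, 138, 190, 102, 76, 125, 126, 85, 104, 133, 101, 143, 32, 131, 74, 71, 192, 191, 197, 204, 208, 204, 201, 202, 203, 198]
t37 row [112, 111, 74, 65, 64, 60, 91, 127, 200, 64, 66, 62, 139, 177, 163, 155, 175, 151, 144, 119, 48, 64, 64, 70, 181, 197, 204, 197, 192, 198, 192, 196, 196, 196, 193]
  col [199, 196, 197, 199, 195, 193, 201, 203, 200, 196, 162, 184, 63, 85, 85, 137, 176, 151, 166, 111, 79, 86, 164, 152, 178, 194, 192, 201, 207, 198, 192, 196, 196, 189, 196]
```

View pics/tiles.png

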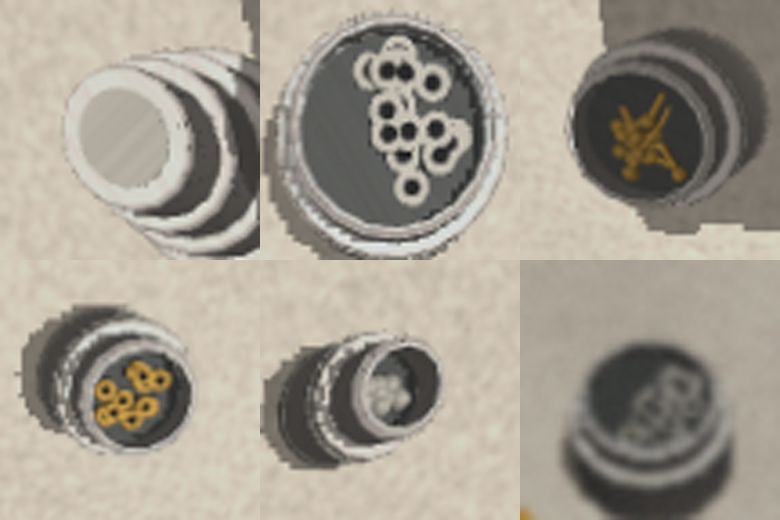

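```bash
cat > m.py <<'E'
from h import *
S=4
def fit(img,uv,half,lo,hi,gold=True,area=800,vis=None):
    x,y=map(int,uv);x0=max(x-half,0);y0=max(y-half,0)
    c=cv2.resize(img[y0:y+half,x0:x+half],None,fx=S,fy=S,interpolation=cv2.INTER_CUBIC)
    g=cv2.cvtColor(c,cv2.COLOR_RGB2GRAY);s=cv2.cvtColor(c,cv2.COLOR_RGB2HSV)[...,1]
    m=(g>=lo)&(g<hi)
    if gold: m|=s>110
    m=cv2.morphologyEx(m.astype(np.uint8),cv2.MORPH_OPEN,np.ones((5,5),np.uint8))
    cs=[k for k in cv2.findContours(m,cv2.RETR_EXTERNAL,cv2.CHAIN_APPROX_NONE)[0] if cv2.contourArea(k)>area]
    q=tuple(map(float,(np.array(uv)-[x0,y0])*S+1.5))
    k=max(cs,key=lambda k:cv2.pointPolygonTest(cv2.convexHull(k),q,True))
    e=cv2.fitEllipseDirect(cv2.convexHull(k))
    if vis is not None: cv2.ellipse(c,e,(0,255,0),1);vis.append(cv2.resize(c[...,::-1],(260,260)))
    return (np.array(e[0])-1.5)/S+[x0,y0],np.array(e[1])/S
def grid(vis,fn):
    vis=vis+[np.zeros((260,260,3),np.uint8)]*(-len(vis)%3)
    cv2.imwrite('pics/'+fn,np.vstack([np.hstack(vis[i:i+3]) for i in range(0,len(vis),3)]))
def tri(c1,u1,c2,u2):
    o1,d1=ray(c1,[u1]);o2,d2=ray(c2,[u2]);d1=d1[0];d2=d2[0]
    x=np.linalg.lstsq(np.c_[d1,-d2],o2-o1,rcond=None)[0];p=o1+x[0]*d1;q=o2+x[1]*d2
    return (p+q)/2,np.linalg.norm(p-q)
E
python3 - <<'E'
from m import *
w=capture('wrist');img=w['pixels'];v=[]
Z=dict(top=.064,t67=.051,t57=.047,t47=.043,t37=.039)
for k,uv,h,lo,hi in [('top',(86,50),36,160,187),('t67',(284,57),40,0,125),('t57',(148,187),34,0,92),('t47',(384,181),34,0,105),('t37',(470,60),34,0,110)]:
    c,ax=fit(img,uv,h,lo,hi,k!='top',vis=v);print(k,c.round(2),ax.round(1),plane(w,[c],Z[k]).round(4))
# same in scene and side
for n,pts in dict(scene=[('top',(209,137),(14),120,200),('t67',(258,191),22,0,100),('t57',(170,185),18,0,100),('t47',(246,266),18,0,100),('t37',(321,258),16,0,100)]).items():
    s=capture(n)
    for k,uv,h,lo,hi in pts[1:]:
        try:
            c,ax=fit(s['pixels'],uv,h,lo,hi,True,150,vis=v);print(n,k,c.round(2),ax.round(1),plane(s,[c],Z[k]).round(4))
        except Exception as e: print(k,e)
grid(v,'fit1.png')
E
```

```text
top [85.15 49.63] [23.9 28.1] [[ 0.4842 -0.1875  0.064 ]]
t67 [283.69  56.09] [51.6 56.3] [[0.4898 0.0053 0.051 ]]
t57 [149.32 188.23] [33.9 38.1] [[ 0.627  -0.1473  0.047 ]]
t47 [384.05 183.01] [25.1 28.1] [[0.6209 0.1221 0.043 ]]
t37 [473.64  58.49] [18.7 22.4] [[0.486  0.2066 0.039 ]]
scene t67 [257.02 191.29] [15.2 21.9] [[ 0.4899 -0.0009  0.051 ]]
scene t57 [173.02 192.39] [33.1 43.3] [[ 0.6321 -0.1236  0.047 ]]
scene t47 [245.12 265.88] [13.1 14.5] [[0.6203 0.12   0.043 ]]
scene t37 [322.25 255.77] [7.3 9.4] [[0.4845 0.2042 0.039 ]]
```

View pics/fit1.png

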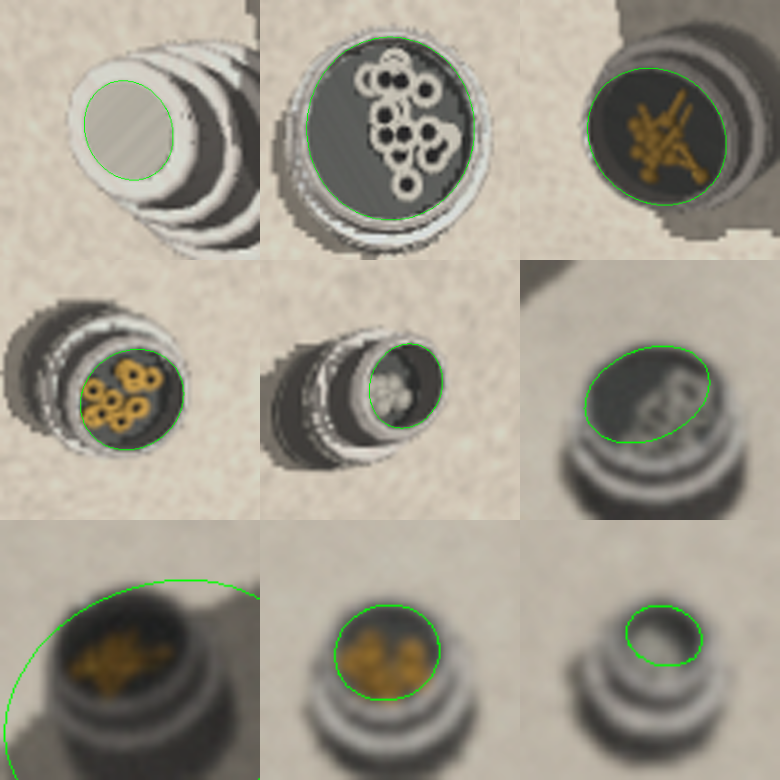

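Fits are good on the wrist tiles: stack top (85,50), tin67 (284,56), tin57 (149,188), tin47 (384,183), tin37 (474,58). Now a second, closer wrist view over the stack.

{"fn": "carry_out", "kwargs": {"targets": [[0.6,-0.15,-0.47,-0.26,0,0,0],[0.6,-0.15,-0.47,-0.26,0,0,0],[0.6,-0.15,-0.47,-0.26,0,0,0],[0.6,-0.15,-0.47,-0.26,0,0,0],[0.6,-0.15,-0.47,-0.26,0,0,0]]}}

```text
t: 3.0
tool_pos: [0.5911, -0.0965, 0.3525]
ee_rot: [-0.006, 3.141, 0.0]
ft_force: [-1.0, -0.3, 0.2]
width: 0.0514
gripper_force: 0.0
```

{"fn": "carry_out", "kwargs": {"targets": [[0.6,-0.15,-0.47,-0.26,0,0,0],[0.6,-0.15,-0.47,-0.26,0,0,0],[0.6,-0.15,-0.47,-0.26,0,0,0],[0.6,-0.15,-0.47,-0.26,0,0,0],[0.6,-0.15,-0.47,-0.26,0,0,0]]}}

```text
t: 3.42
tool_pos: [0.5613, -0.1905, 0.3005]
ee_rot: [-0.005, 3.141, 0.0]
ft_force: [0.2, -0.6, -0.1]
width: 0.0512
gripper_force: 0.0
```

{"fn": "carry_out", "kwargs": {"targets": [[0.6,0,0,0,0,0,0],[0.6,0,0,0,0,0,0],[0.6,0,0,0,0,0,0],[0.6,0,0,0,0,0,0],[0.6,0,0,0,0,0,0]]}}

```text
t: 3.83
tool_pos: [0.5622, -0.1889, 0.3013]
ee_rot: [-0.008, 3.14, 0.001]
ft_force: [-0.6, 0.4, -0.4]
width: 0.0513
gripper_force: 0.0
```

Run:
```python
from m import *
s=get_state();print(s['t'],s['tool_pos'],cv2.Rodrigues(s['ee_rot'])[0].round(4).tolist(),s['width'])
w=snap('wrist','w2.png')
for k,p in dict(top=(.4842,-.1875,.064),t67=(.4898,.0053,.051),t57=(.627,-.1473,.047)).items():print(k,proj(w,[p]).round(1))
```

```text
3.8333 [ 0.5621868  -0.18887516  0.30127522] [[-1.0, -0.0048, 0.0012], [-0.0048, 1.0, 0.0004], [-0.0013, 0.0004, -1.0]] 0.05133990533416907
top [[279.3 109.5]]
t67 [[538.7 122.4]]
t57 [[325.  283.6]]
```

View pics/w2.png

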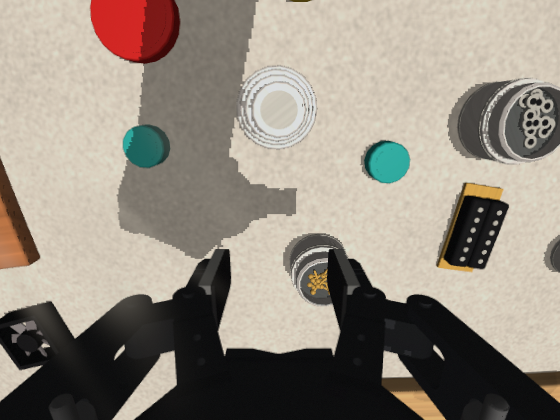

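Wrist view 2 shows the stack from straight above at (278,107), rings nearly concentric, and tin67 at (537,121). Next I fit both and triangulate against view 1.

Run:
```python
from m import *
w=capture('wrist');img=w['pixels'];v=[]
c,ax=fit(img,(279,108),50,150,190,False,vis=v);print('top',c.round(2),ax,plane(w,[c],.064).round(4))
c7,ax=fit(img,(536,121),40,0,125,vis=v);print('t67',c7.round(2),ax,plane(w,[c7],.051).round(4))
# view-1 camera: rebuild from offset in tool frame
s=get_state();R=cv2.Rodrigues(s['ee_rot'])[0]
ct=R.T@(np.array(w['xyz'])-s['tool_pos']);Rc=R.T@rotm(w);print(ct)
R1=np.array([[-1,-.005,0],[-.005,1,.001],[0,.001,-1]])
w1=dict(w);w1['xyz']=R1@ct+[.6211,-.0005,.4048];w1['rotation']=R1@Rc
print(tri(w1,(85.15,49.63),w,c),tri(w1,(283.69,56.09),w,c7))
sc=capture('scene');sd=capture('side')
print(tri(w1,(149.32,188.23),sc,(170.5,184)),tri(w1,(384.05,183.01),sc,(245.12,265.88)),tri(w1,(473.64,58.49),sc,(321.5,257)))
```

```text
Traceback (most recent call last):
  File "m.py", line 12, in fit
    k=max(cs,key=lambda k:cv2.pointPolygonTest(cv2.convexHull(k),q,True))
ValueError: max() iterable argument is empty
```

Run:
```python
from m import *
w=capture('wrist');img=w['pixels']
g=cv2.cvtColor(img,cv2.COLOR_RGB2GRAY);print(g[108,235:325:2].tolist())
m=cv2.HoughCircles(cv2.resize(g[60:160,230:330],None,fx=4,fy=4,interpolation=cv2.INTER_CUBIC),cv2.HOUGH_GRADIENT,1,10,param1=120,param2=40,minRadius=50,maxRadius=180)
print([((x-1.5)/4+230,(y-1.5)/4+60,r/4) for x,y,r in m[0][:6]] if m is not None else None)
c7,ax=fit(img,(536,121),40,0,125);print('t67',c7.round(2),ax,plane(w,[c7],.051).round(4))
s=get_state();R=cv2.Rodrigues(s['ee_rot'])[0]
ct=R.T@(np.array(w['xyz'])-s['tool_pos']);Rc=R.T@rotm(w);print(ct)
R1=np.array([[-1,-.005,0],[-.005,1,.001],[0,.001,-1]])
w1=dict(w);w1['xyz']=R1@ct+[.6211,-.0005,.4048];w1['rotation']=R1@Rc
for c in [(x/4+229.6,y/4+59.6) for x,y,r in m[0][:4]]: print(tri(w1,(85.15,49.63),w,c),plane(w,[c],.064).round(4))
print(tri(w1,(283.69,56.09),w,c7))
sc=capture('scene')
print(tri(w1,(149.32,188.23),sc,(170.5,184)),tri(w1,(384.05,183.01),sc,(245.12,265.88)),tri(w1,(473.64,58.49),sc,(321.5,257)))
```

```text
[116, 109, 136, 147, 173, 123, 202, 168, 151, 156, 219, 221, 221, 204, 200, 199, 194, 196, 197, 196, 196, 195, 194, 196, 200, 202, 201, 196, 195, 196, 198, 201, 220, 220, 220, 190, 220, 174, 220, 190, 219, 179, 202, 203, 204]
[(np.float32(277.25), np.float32(107.0), np.float32(36.525)), (np.float32(278.0), np.float32(103.5), np.float32(36.325)), (np.float32(280.0), np.float32(108.0), np.float32(33.55)), (np.float32(277.0), np.float32(110.75), np.float32(34.4)), (np.float32(274.5), np.float32(106.75), np.float32(34.175)), (np.float32(275.0), np.float32(109.25), np.float32(33.725))]
t67 [538.18 122.42] [60.49703598 76.53002167] [[0.4896 0.0044 0.051 ]]
[0.07517624 0.00121486 0.03110681]
(array([ 0.48284258, -0.18951239,  0.05956814]), np.float64(0.0013862535457850806)) [[ 0.4823 -0.1893  0.064 ]]
(array([ 0.48169246, -0.18930613,  0.05946326]), np.float64(0.0037055770586520804)) [[ 0.4801 -0.1888  0.064 ]]
(array([ 0.48350102, -0.18764949,  0.06266586]), np.float64(0.0012972764863689004)) [[ 0.4829 -0.1875  0.064 ]]
(array([ 0.48415542, -0.189329  ,  0.0604236 ]), np.float64(0.0009950181213100007)) [[ 0.4847 -0.1895  0.064 ]]
(array([0.48963224, 0.00579788, 0.04937567]), np.float64(2.627168516636828e-05))
(array([ 0.62526661, -0.14338095,  0.0525759 ]), np.float64(0.0017647950459475513)) (array([0.62064694, 0.12140135, 0.04592319]), np.float64(0.0008935043224870782)) (array([0.48720829, 0.20582811, 0.04052383]), np.float64(0.0017968196506762024))
```

Run:
```python
from m import *
w=capture('wrist');img=w['pixels']
c,ax=fit(img,(279,108),24,185,210,False);print(c,ax,plane(w,[c],.064).round(4))
s=get_state();R=cv2.Rodrigues(s['ee_rot'])[0];ct=R.T@(np.array(w['xyz'])-s['tool_pos']);Rc=R.T@rotm(w)
R1=np.array([[-1,-.005,0],[-.005,1,.001],[0,.001,-1]])
w1=dict(w);w1['xyz']=R1@ct+[.6211,-.0005,.4048];w1['rotation']=R1@Rc
print(tri(w1,(85.15,49.63),w,c),s['tool_pos'],hold_point_z)
```

```text
[279.69691467 110.38764763] [37.49337769 38.80406952] [[ 0.4841 -0.188   0.064 ]]
(array([ 0.48408986, -0.18800626,  0.06251251]), np.float64(8.879607529175008e-05)) [ 0.56168556 -0.18982334  0.30086331] 0.1547
```

{"fn": "carry_out", "kwargs": {"targets": [[0.65,-0.39,0.01,0,0,0,0],[0.65,-0.39,0.01,0,0,0,0],[0.65,-0.39,0.01,0,0,0,0],[0.65,-0.38,0.01,0,0,0,0],[0.65,-0.38,0.01,0,0,0,0]]}}

```text
t: 4.5
tool_pos: [0.4836, -0.1881, 0.3008]
ee_rot: [-0.004, 3.141, 0.0]
ft_force: [1.0, 0.1, -0.3]
width: 0.0556
gripper_force: 0.0
```

{"fn": "carry_out", "kwargs": {"targets": [[0.65,0,0,-0.5,0,0,0],[0.65,0,0,-0.5,0,0,0],[0.65,0,0,-0.4,0,0,0],[0.65,0,0,-0.3,0,0,0],[0.65,0,0,-0.2,0,0,0]]}}

```text
t: 4.92
tool_pos: [0.4841, -0.1881, 0.2235]
ee_rot: [0.004, -3.14, -0.001]
ft_force: [0.5, 0.6, 0.5]
width: 0.0554
gripper_force: 0.0
```

{"fn": "carry_out", "kwargs": {"targets": [[0.65,0,0,0,0,0,0],[0.5,0,0,0,0,0,0],[0,0,0,0,0,0,0],[0,0,0,0,0,0,0],[0,0,0,0,0,0,0]], "newtons": 25}}

```text
t: 5.33
tool_pos: [0.4846, -0.1883, 0.2254]
ee_rot: [-0.004, 3.14, -0.001]
ft_force: [0.0, -0.9, 1.1]
width: 0.035
gripper_force: 25.0
```

Run:
```python
from m import *
s=get_state();print(s['t'],s['tool_pos'],s['ft_force'],s['width'],s['gripper_force'])
w=snap('wrist','w3.png');c=snap('side','s3.png')
cv2.imwrite('pics/g3.png',np.hstack([cv2.resize(w['pixels'][200:420,150:410,::-1],(390,330)),cv2.resize(c['pixels'][250:380,220:374,::-1],(390,330))]))
```

```text
5.3333 [ 0.48463702 -0.18834823  0.22544459] [ 0.02872266 -0.93901849  1.11261447] 0.03502565259805852 25.012990599498153
```

View pics/g3.png

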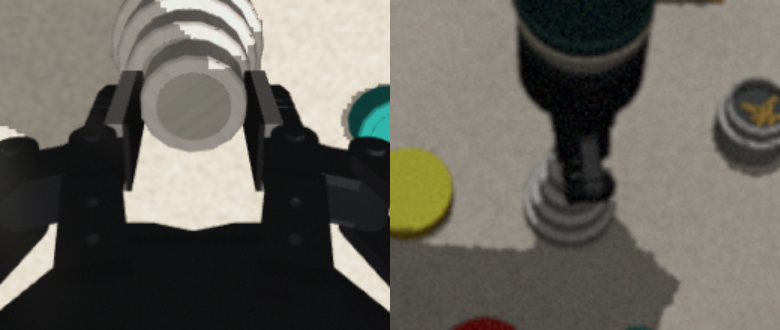

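The lid37 sits between the pads with its top centre near wrist pixel (279,270), and the stack below is undisturbed. Next: its location in the tool frame.

Run:
```python
from m import *
w=capture('wrist');img=w['pixels'];S=np.array([get_state()['tool_pos']])
g=cv2.cvtColor(img,cv2.COLOR_RGB2GRAY);print(g[270,235:325:2].tolist(),g[225:310:2,279].tolist())
print(proj(w,[(.4841,-.188,.064)]),w['xyz'])
for lo,hi in ((100,125),(95,120),(110,140)):
  try:
    c,ax=fit(img,(279,270),30,lo,hi,False);print(lo,c,ax,plane(w,[c],.064).round(4))
  except Exception as e: print(e)
```

```text
[28, 14, 13, 13, 35, 134, 141, 143, 145, 145, 121, 120, 120, 118, 118, 118, 117, 118, 118, 117, 117, 117, 116, 119, 120, 120, 120, 118, 116, 116, 115, 116, 119, 118, 118, 141, 140, 142, 141, 134, 13, 12, 14, 13, 39] [174, 86, 81, 80, 79, 80, 110, 127, 146, 146, 147, 145, 121, 119, 119, 119, 117, 117, 118, 117, 118, 117, 116, 118, 121, 120, 118, 115, 117, 118, 120, 119, 118, 117, 129, 144, 144, 143, 194, 227, 228, 228, 224]
[[277.272514   271.15058736]] [ 0.40940737 -0.18751179  0.19410592]
100 [278.70064926 270.47231293] [44.66225815 49.88489151] [[ 0.4837 -0.1873  0.064 ]]
95 [279.9354763  271.63764191] [41.18244934 48.45802689] [[ 0.4844 -0.1867  0.064 ]]
110 [279.71619034 272.74443054] [48.85070801 54.36479568] [[ 0.485  -0.1868  0.064 ]]
```

{"fn": "carry_out", "kwargs": {"targets": [[0,0,0,0.65,0,0,0],[0,0,0,0.65,0,0,0],[0,0.15,0.5,0,0,0,0],[0,0.15,0.76,0,0,0,0],[0,0.15,0.8,0,0,0,0]]}}

```text
t: 5.9
tool_pos: [0.5024, -0.106, 0.2775]
ee_rot: [0.001, 3.14, -0.001]
ft_force: [0.3, -0.0, -0.7]
width: 0.0355
gripper_force: 25.2
```

{"fn": "carry_out", "kwargs": {"targets": [[0,0.15,0.8,0,0,0,0],[0,0.15,0.8,0,0,0,0],[0,0.15,0.8,0,0,0,0],[0,0.15,0.8,0,0,0,0],[0,0.15,0.8,0,0,0,0]]}}

```text
t: 6.32
tool_pos: [0.5323, 0.0558, 0.2769]
ee_rot: [-0.004, 3.141, 0.0]
ft_force: [0.5, 0.3, -0.7]
width: 0.0353
gripper_force: 25.2
```

{"fn": "carry_out", "kwargs": {"targets": [[0,0.15,0.8,0,0,0,0],[0,0.15,0.8,0,0,0,0],[0,0.15,0.8,0,0,0,0],[0,0.15,0.8,0,0,0,0],[0,0.12,0.58,0,0,0,0]]}}

```text
t: 6.73
tool_pos: [0.5609, 0.2088, 0.2767]
ee_rot: [-0.008, 3.141, 0.002]
ft_force: [0.1, -0.2, 0.2]
width: 0.0348
gripper_force: 25.2
```

{"fn": "carry_out", "kwargs": {"targets": [[0,0,0,0,0,0,0],[0,0,0,0,0,0,0],[0,0,0,0,0,0,0],[0,0,0,0,0,0,0],[0,0,0,0,0,0,0]]}}

```text
t: 7.15
tool_pos: [0.5612, 0.2038, 0.2768]
ee_rot: [0.0, -3.142, 0.001]
ft_force: [0.0, -0.3, -0.7]
width: 0.0353
gripper_force: 25.2
```

Run:
```python
from m import *
s=get_state();print(s['t'],s['tool_pos'],s['width'],s['gripper_force'])
w=snap('wrist','w4.png');img=w['pixels']
p=proj(w,[(.486,.2055,.039)])[0];print(p)
vis=[]
for hi in (100,125,150):
    c,ax=fit(img,p,60,0,hi,vis=vis);print(hi,c,ax,plane(w,[c],.039).round(4))
L=proj(w,[(s['tool_pos'][0],s['tool_pos'][1],s['tool_pos'][2]-.1605)])[0];print('lid pred',L)
vis.append(cv2.resize(img[:,:,::-1],(260,260)))
x,y=map(int,L);vis.append(cv2.resize(img[y-50:y+50,x-50:x+50,::-1],(260,260)))
grid(vis,'f4.png')
```

```text
7.15 [0.56120485 0.20379364 0.27675551] 0.03528097147488232 25.20292930305004
[279.60643315 114.36748166]
100 [281.8555069  114.51787949] [30.46177483 32.92089844] [[0.4861 0.207  0.039 ]]
125 [281.18239594 113.99792862] [32.41009903 33.90198135] [[0.4858 0.2066 0.039 ]]
150 [281.09222412 113.98852921] [32.96469879 34.40748978] [[0.4858 0.2065 0.039 ]]
lid pred [276.64296624 273.51223084]
```

View pics/f4.png

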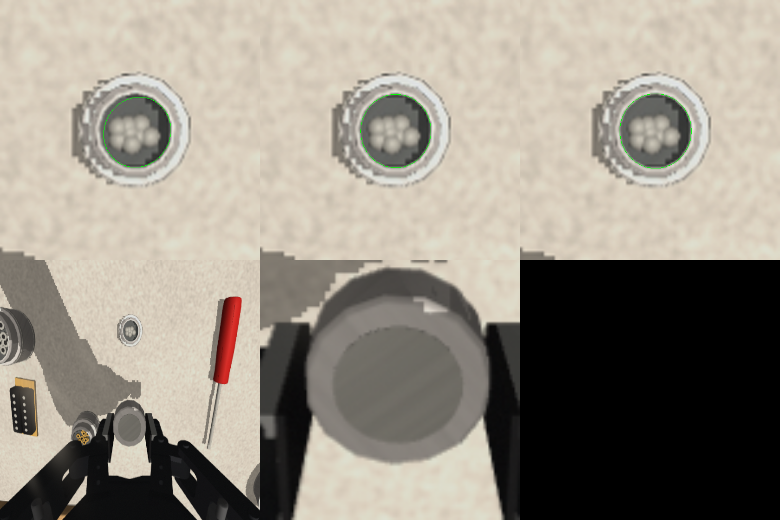

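{"fn": "carry_out", "kwargs": {"targets": [[0,-0.6,0.035,0,0,0,0],[0,-0.6,0,0,0,0,0],[0,-0.5,0,0,0,0,0],[0,-0.16,0,0,0,0,0],[0,0,0,0,0,0,0]]}}

```text
t: 7.62
tool_pos: [0.4856, 0.2064, 0.2769]
ee_rot: [0.005, -3.141, -0.0]
ft_force: [-0.1, 0.5, -0.7]
width: 0.0352
gripper_force: 25.2
```

{"fn": "carry_out", "kwargs": {"targets": [[0,0,0,-0.4,0,0,0],[0,0,0,-0.5,0,0,0],[0,0,0,-0.4,0,0,0],[0,0,0,-0.15,0,0,0],[0,0,0,-0.15,0,0,0]]}}

```text
t: 8.03
tool_pos: [0.4877, 0.2063, 0.2121]
ee_rot: [-0.002, 3.141, -0.001]
ft_force: [0.2, 0.2, 0.6]
width: 0.0353
gripper_force: 25.2
```

{"fn": "carry_out", "kwargs": {"targets": [[0,0,0,-0.12,0,0,0],[0,0,0,-0.12,0,0,0],[0,0,0,0,0,0,0],[0,0,0,0,0,0,0],[0,0,0,0,0,0,0]]}}

```text
t: 8.45
tool_pos: [0.487, 0.2068, 0.2035]
ee_rot: [-0.004, 3.141, 0.001]
ft_force: [0.4, -0.4, -0.7]
width: 0.0352
gripper_force: 25.2
```

Run:
```python
from m import *
s=get_state();print(s['t'],s['tool_pos'],s['width'],s['gripper_force'],s['ft_force'])
for n in('scene','side','wrist'): snap(n,n+'5.png')
a=cv2.imread('pics/scene5.png')[225:285,290:350];b=cv2.imread('pics/side5.png')[145:205,242:302];w=cv2.imread('pics/wrist5.png')[200:340,210:350]
cv2.imwrite('pics/f5.png',np.hstack([cv2.resize(i,(260,260),interpolation=cv2.INTER_CUBIC) for i in (a,b,w)]))
```

```text
8.45 [0.48697604 0.20681411 0.20354262] 0.03522199162304573 25.18497663550079 [ 0.3873567  -0.43228752 -0.68739386]
```

View pics/f5.png

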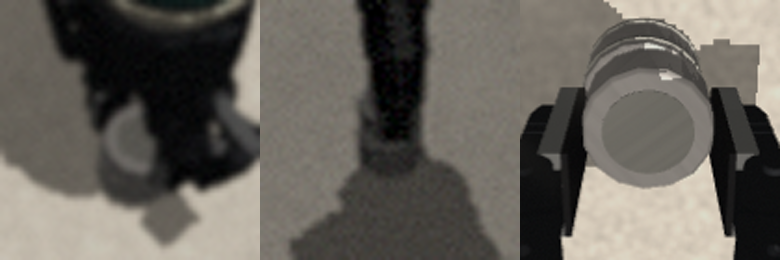

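The wrist crop shows lid37 level over the neck, and there is no contact force. I set it down, release it, and go for lid47.

{"fn": "carry_out", "kwargs": {"targets": [[0,0,0,-0.03,0,0,0],[0.5,0,0,0,0,0,0],[0.6,0,0,0,0,0,0],[0.6,0,0,0,0,0,0],[0.6,0,0,0.1,0,0,0]]}}

```text
t: 9.02
tool_pos: [0.4864, 0.2067, 0.2055]
ee_rot: [0.004, -3.141, 0.001]
ft_force: [-0.2, -0.8, -0.4]
width: 0.0514
gripper_force: 0.0
```

{"fn": "carry_out", "kwargs": {"targets": [[0.75,0,0,0.5,0,0,0],[0.75,0,0,0.7,0,0,0],[0.75,0,0,0.68,0,0,0],[0.75,0,-0.5,0,0,0,0],[0.75,0,-0.8,0,0,0,0]]}}

```text
t: 9.43
tool_pos: [0.4872, 0.1577, 0.2833]
ee_rot: [-0.014, 3.137, 0.006]
ft_force: [-0.2, -0.4, -0.4]
width: 0.0639
gripper_force: 0.0
```

{"fn": "carry_out", "kwargs": {"targets": [[0.75,-0.01,-0.8,0,0,0,0],[0.75,-0.01,-0.8,0,0,0,0],[0.75,-0.01,-0.8,0,0,0,0],[0.75,-0.01,-0.8,0,0,0,0],[0.75,-0.01,-0.8,0,0,0,0]]}}

```text
t: 9.85
tool_pos: [0.4845, -0.0067, 0.2815]
ee_rot: [-0.004, 3.141, 0.0]
ft_force: [0.2, 1.2, -0.1]
width: 0.064
gripper_force: 0.0
```

{"fn": "carry_out", "kwargs": {"targets": [[0.75,0,-0.8,0,0,0,0],[0.75,0,-0.8,0,0,0,0],[0.75,0,-0.8,0,0,0,0],[0.75,0,-0.8,0,0,0,0],[0.75,0,-0.8,0,0,0,0]]}}

```text
t: 10.27
tool_pos: [0.4845, -0.1668, 0.2815]
ee_rot: [-0.004, 3.141, 0.0]
ft_force: [-0.0, 0.0, 1.2]
width: 0.0642
gripper_force: 0.0
```

{"fn": "carry_out", "kwargs": {"targets": [[0.75,0,-0.55,0,0,0,0],[0.75,0,0,0,0,0,0],[0.75,0,0,0,0,0,0],[0.75,0,0,0,0,0,0],[0.75,0,0,0,0,0,0]]}}

```text
t: 10.68
tool_pos: [0.4849, -0.1859, 0.2811]
ee_rot: [0.007, -3.141, -0.001]
ft_force: [0.2, 0.0, 0.0]
width: 0.0639
gripper_force: 0.0
```

Run:
```python
from m import *
s=get_state();print(s['t'],s['tool_pos'],s['width'],s['ft_force'])
w=capture('wrist');snap('scene','scene6.png');snap('side','side6.png');img=w['pixels']
p=proj(w,[(.484,-.188,.048)])[0];print(p)
g=cv2.cvtColor(img,cv2.COLOR_RGB2GRAY);x,y=map(int,p);print(g[y,x-60:x+60:3].tolist());print(g[y-60:y+60:3,x].tolist())
cv2.imwrite('pics/w6.png',img[...,::-1])
a=cv2.imread('pics/scene6.png')[225:285,290:350];b=cv2.imread('pics/side6.png')[145:205,242:302];w=img[max(0,y-70):y+70,x-70:x+70,::-1]
cv2.imwrite('pics/f6.png',np.hstack([cv2.resize(i,(260,260),interpolation=cv2.INTER_CUBIC) for i in (a,b,w)]))
```

```text
10.6833 [ 0.48488412 -0.18585046  0.28107223] 0.06386181502511978 [0.21970567 0.04827184 0.04132979]
[273.85420428 221.0300318 ]
[124, 127, 125, 127, 131, 127, 126, 130, 120, 125, 136, 142, 119, 115, 113, 113, 112, 111, 112, 111, 111, 110, 111, 112, 112, 185, 129, 114, 131, 129, 112, 109, 212, 204, 207, 217, 212, 212, 212, 217]
[213, 81, 178, 224, 101, 146, 225, 225, 75, 73, 221, 225, 170, 196, 197, 115, 114, 115, 111, 115, 111, 112, 111, 113, 114, 112, 111, 126, 134, 176, 212, 216, 207, 218, 215, 209, 214, 212, 203, 211]
```

View pics/f6.png

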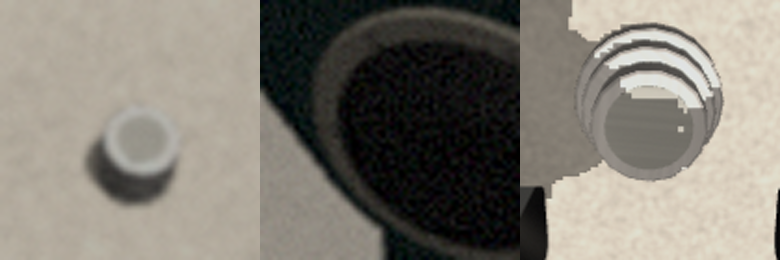

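Scene tile shows lid37 seated flat on its tin. The remaining stack is intact, with lid47's top centred at wrist (273,219). I grasp lid47 next.

{"fn": "carry_out", "kwargs": {"targets": [[0.75,-0.01,-0.04,-0.4,0,0,0],[0.75,0,0,-0.5,0,0,0],[0.75,0,0,-0.5,0,0,0],[0.75,0,0,-0.3,0,0,0],[0.75,0,0,-0.16,0,0,0]]}}

```text
t: 11.25
tool_pos: [0.4839, -0.1881, 0.2052]
ee_rot: [0.006, -3.139, -0.001]
ft_force: [-0.1, -0.1, 0.4]
width: 0.0644
gripper_force: 0.0
```

{"fn": "carry_out", "kwargs": {"targets": [[0.75,0,0,0,0,0,0],[0.6,0,0,0,0,0,0],[0,0,0,0,0,0,0],[0,0,0,0,0,0,0],[0,0,0,0,0,0,0]], "newtons": 25}}

```text
t: 11.67
tool_pos: [0.4847, -0.189, 0.2076]
ee_rot: [-0.004, 3.14, -0.001]
ft_force: [-0.4, -0.4, 1.8]
width: 0.0454
gripper_force: 25.8
```

{"fn": "carry_out", "kwargs": {"targets": [[0,0,0,0.5,0,0,0],[0,0,0,0.65,0,0,0],[0,0,0,0.6,0,0,0],[0,0.29,0.4,0,0,0,0],[0,0.4,0.6,0,0,0,0]]}}

```text
t: 12.08
tool_pos: [0.5117, -0.1512, 0.2791]
ee_rot: [0.005, 3.138, -0.003]
ft_force: [0.7, 0.7, -0.7]
width: 0.0451
gripper_force: 25.8
```

{"fn": "carry_out", "kwargs": {"targets": [[0,0.45,0.65,0,0,0,0],[0,0.45,0.65,0,0,0,0],[0,0.45,0.65,0,0,0,0],[0,0.45,0.65,0,0,0,0],[0,0.45,0.65,0,0,0,0]]}}

```text
t: 12.5
tool_pos: [0.6026, -0.0174, 0.2773]
ee_rot: [-0.004, 3.141, 0.0]
ft_force: [0.1, -1.1, 0.5]
width: 0.0454
gripper_force: 25.8
```

{"fn": "carry_out", "kwargs": {"targets": [[0,0.45,0.65,0,0,0,0],[0,0.45,0.65,0,0,0,0],[0,0.45,0.65,0,0,0,0],[0,0.45,0.65,0,0,0,0],[0,0.45,0.65,0,0,0,0]]}}

```text
t: 12.92
tool_pos: [0.6926, 0.1126, 0.2771]
ee_rot: [-0.004, 3.141, 0.0]
ft_force: [0.9, -0.7, -0.7]
width: 0.0454
gripper_force: 25.8
```

{"fn": "carry_out", "kwargs": {"targets": [[0,0.1,0.23,0,0,0,0],[0,0,0,0,0,0,0],[0,0,0,0,0,0,0],[0,0,0,0,0,0,0],[0,0,0,0,0,0,0]]}}

```text
t: 13.33
tool_pos: [0.6955, 0.1179, 0.2769]
ee_rot: [-0.0, -3.141, 0.002]
ft_force: [0.1, 0.3, -0.5]
width: 0.0451
gripper_force: 25.8
```

```bash
cat > v.py <<'E'
from m import *
import sys
def look(tin,rim,lidoff,tag,his=(105,125,145),lid=(95,135)):
    w=capture('wrist');s=get_state();print(s['t'],s['tool_pos'],s['width'],s['gripper_force'],s['ft_force'].round(1))
    img=w['pixels'];p=proj(w,[(*tin,rim)])[0];print('tin pred',p.round(1));vis=[]
    for hi in his:
        try:
            c,ax=fit(img,p,60,0,hi,vis=vis);print(hi,c.round(2),ax.round(1),plane(w,[c],rim).round(4))
        except Exception as e: print(e)
    t=s['tool_pos'];L=proj(w,[(t[0],t[1],t[2]-lidoff)])[0]
    try:
        c,ax=fit(img,L,60,*lid,False,vis=vis);print('lid pred',L.round(1),'got',c.round(1),ax.round(1),plane(w,[c],t[2]-lidoff).round(4))
    except Exception as e: print('lid',e)
    grid(vis,tag)
E
python3 -c "
from v import *
look((.6209,.1215),.043,.2067-.048,'f7.png')"
```

```text
13.3833 [0.6955737  0.11808213 0.2769886 ] 0.04527910765670225 25.80328769981861 [ 0.2 -0.5  0.2]
tin pred [282.7 115.5]
105 [283.67 114.69] [46.6 49.2] [[0.6204 0.1221 0.043 ]]
125 [283.45 114.76] [47.3 49.8] [[0.6205 0.122  0.043 ]]
145 [283.38 114.8 ] [47.8 50.2] [[0.6205 0.1219 0.043 ]]
lid pred [277.3 275.7] got [284.1 269. ] [66.7 84.2] [[0.6919 0.1214 0.1183]]
```

View pics/f7.png

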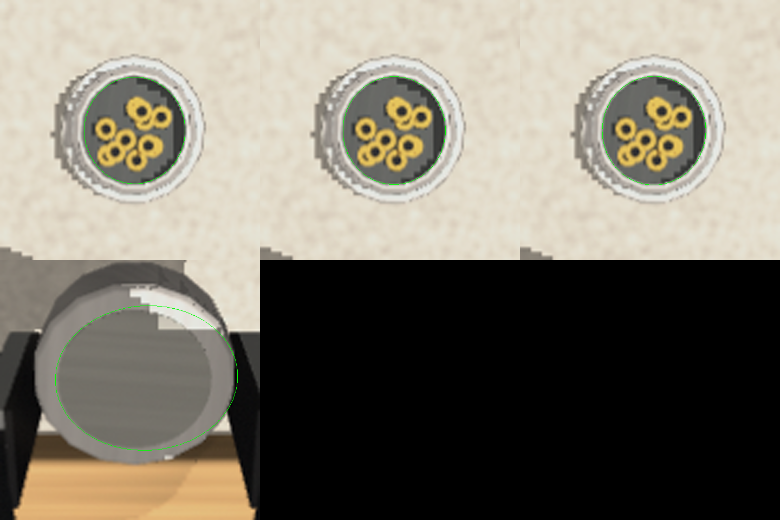

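Tile shows tin47's mouth centred well at (283.5,114.8), and the held lid47 centre at about (279,269). From those I take the relative move.

{"fn": "carry_out", "kwargs": {"targets": [[0,-0.6,0.075,0,0,0,0],[0,-0.6,0,0,0,0,0],[0,-0.45,0,0,0,0,0],[0,-0.155,0,0,0,0,0],[0,0,0,0,0,0,0]]}}

```text
t: 13.8
tool_pos: [0.6227, 0.1226, 0.2772]
ee_rot: [0.003, -3.141, -0.0]
ft_force: [-0.3, 0.2, -0.8]
width: 0.0454
gripper_force: 25.8
```

{"fn": "carry_out", "kwargs": {"targets": [[0,0,0,-0.4,0,0,0],[0,0,0,-0.5,0,0,0],[0,0,0,-0.35,0,0,0],[0,0,0,-0.15,0,0,0],[0,0,0,-0.15,0,0,0]]}}

```text
t: 14.22
tool_pos: [0.6242, 0.1228, 0.2139]
ee_rot: [0.003, -3.141, 0.001]
ft_force: [-0.1, 0.3, -0.0]
width: 0.0454
gripper_force: 25.8
```

{"fn": "carry_out", "kwargs": {"targets": [[0,0,0,-0.12,0,0,0],[0,0,0,-0.11,0,0,0],[0,0,0,-0.02,0,0,0],[0,0,0,0,0,0,0],[0,0,0,0,0,0,0]]}}

```text
t: 14.63
tool_pos: [0.6239, 0.1234, 0.2051]
ee_rot: [-0.004, 3.141, 0.0]
ft_force: [-0.5, -0.7, 0.4]
width: 0.0451
gripper_force: 25.8
```

{"fn": "carry_out", "kwargs": {"targets": [[0,0,0,-0.02,0,0,0],[0.6,0,0,0,0,0,0],[0.7,0,0,0,0,0,0],[0.7,0,0,0,0,0,0],[0.7,0,0,0.1,0,0,0]]}}

```text
t: 15.05
tool_pos: [0.6234, 0.1236, 0.2074]
ee_rot: [0.004, -3.141, 0.0]
ft_force: [-0.4, 0.2, 0.1]
width: 0.0596
gripper_force: 0.0
```

{"fn": "carry_out", "kwargs": {"targets": [[0.88,0,0,0.5,0,0,0],[0.88,0,0,0.65,0,0,0],[0.88,0,0,0.6,0,0,0],[0.88,-0.1,-0.45,0,0,0,0],[0.88,-0.13,-0.65,0,0,0,0]]}}

```text
t: 15.47
tool_pos: [0.6152, 0.0824, 0.2802]
ee_rot: [-0.013, 3.137, 0.005]
ft_force: [-0.7, -0.1, 0.3]
width: 0.0749
gripper_force: 0.0
```

{"fn": "carry_out", "kwargs": {"targets": [[0.88,-0.14,-0.7,0,0,0,0],[0.88,-0.14,-0.7,0,0,0,0],[0.88,-0.14,-0.7,0,0,0,0],[0.88,-0.14,-0.7,0,0,0,0],[0.88,-0.14,-0.7,0,0,0,0]]}}

```text
t: 15.88
tool_pos: [0.5862, -0.0618, 0.2784]
ee_rot: [-0.004, 3.141, 0.0]
ft_force: [1.3, 0.7, -0.3]
width: 0.0751
gripper_force: 0.0
```

{"fn": "carry_out", "kwargs": {"targets": [[0.88,-0.14,-0.7,0,0,0,0],[0.88,-0.14,-0.7,0,0,0,0],[0.88,-0.14,-0.7,0,0,0,0],[0.88,-0.14,-0.7,0,0,0,0],[0.88,-0.14,-0.4,0,0,0,0]]}}

```text
t: 16.3
tool_pos: [0.5577, -0.1923, 0.2786]
ee_rot: [0.001, 3.141, -0.003]
ft_force: [-0.6, -0.3, -0.4]
width: 0.0753
gripper_force: 0.0
```

{"fn": "carry_out", "kwargs": {"targets": [[0.88,0,0,0,0,0,0],[0.88,0,0,0,0,0,0],[0.88,0,0,0,0,0,0],[0.88,0,0,0,0,0,0],[0.88,0,0,0,0,0,0]]}}

```text
t: 16.72
tool_pos: [0.559, -0.1871, 0.2779]
ee_rot: [-0.008, 3.141, 0.001]
ft_force: [0.3, 0.2, -0.3]
width: 0.0751
gripper_force: 0.0
```

Run:
```python
from m import *
s=get_state();print(s['t'],s['tool_pos'],s['width'])
w=snap('wrist','w8.png');img=w['pixels']
p=proj(w,[(.484,-.188,.032)])[0];print(p.round(1))
g=cv2.cvtColor(img,cv2.COLOR_RGB2GRAY);x,y=map(int,p.round());print(g[y,x-50:x+50:2].tolist());print(g[y-50:y+50:2,x].tolist())
for lo,hi in ((185,210),(188,206)):
  try:
    c,ax=fit(img,p,40,lo,hi,False);print(c,ax,plane(w,[c],.032).round(4))
  except Exception as e: print(e)
sc=snap('scene','scene8.png');sd=snap('side','side8.png')
```

```text
16.7167 [ 0.55904757 -0.1870757   0.27789073] 0.07510940452477953
[275.9 114.5]
[113, 113, 104, 129, 111, 130, 132, 132, 114, 113, 188, 193, 195, 194, 193, 194, 193, 190, 190, 189, 189, 190, 189, 193, 196, 194, 188, 189, 193, 196, 194, 192, 192, 192, 187, 194, 197, 196, 192, 186, 216, 215, 215, 200, 186, 208, 180, 196, 194, 196]
[194, 183, 214, 177, 217, 216, 215, 197, 190, 194, 197, 196, 193, 193, 194, 191, 189, 192, 190, 191, 190, 189, 189, 194, 195, 194, 189, 189, 191, 195, 194, 193, 191, 193, 190, 187, 193, 195, 194, 193, 191, 216, 215, 215, 159, 216, 176, 180, 186, 187]
[273.152771   111.07336426] [65.23490906 67.98588562] [[ 0.4817 -0.1899  0.032 ]]
[273.35509872 111.14677811] [63.08439636 67.39775085] [[ 0.4818 -0.1897  0.032 ]]
```

```bash
cat >> m.py <<'E'
from scipy.optimize import least_squares
def disc(w,p,z,lo,hi,R0,half=45):
    """robust circle on plane z through the outline of the lit disc"""
    img=w['pixels'];x0,y0=int(p[0])-half,int(p[1])-half
    c=cv2.resize(img[y0:y0+2*half,x0:x0+2*half],None,fx=S,fy=S,interpolation=cv2.INTER_CUBIC)
    g=cv2.GaussianBlur(cv2.cvtColor(c,cv2.COLOR_RGB2GRAY),(5,5),0)
    m=cv2.morphologyEx(((g>=lo)&(g<hi)).astype(np.uint8),cv2.MORPH_OPEN,np.ones((9,9),np.uint8))
    k=[k for k in cv2.findContours(m,cv2.RETR_EXTERNAL,cv2.CHAIN_APPROX_NONE)[0] if cv2.contourArea(k)>1500]
    k=max(k,key=lambda k:cv2.pointPolygonTest(cv2.convexHull(k),(half*S*1.,half*S*1.),True))
    P=plane(w,(cv2.convexHull(k,returnPoints=True)[:,0] if 0 else k[:,0]-1.5)/S+[x0,y0],z)[:,:2]
    P=P[np.abs(np.hypot(*(P-P.mean(0)).T)-R0)<.008]
    r=least_squares(lambda q:np.hypot(P[:,0]-q[0],P[:,1]-q[1])-q[2],[*P.mean(0),R0],loss='soft_l1',f_scale=3e-4)
    return r.x,np.median(np.abs(r.fun))
E
python3 - <<'E'
from m import *
w=capture('wrist');p=proj(w,[(.484,-.188,.032)])[0]
for lo,hi in((183,207),(180,210)): print(disc(w,p,.032,lo,hi,.0253))
# check same routine on shadowed part + scene
img=w['pixels'];x,y=map(int,p)
g=cv2.cvtColor(img,cv2.COLOR_RGB2GRAY)
for r in (-24,-12,0,12,24): print(r,g[y+r,x-52:x+46:2].tolist())
E
```

```text
(array([ 0.4824024 , -0.18969048,  0.0223722 ]), np.float64(0.00014603093288004416))
(array([ 0.48242359, -0.18970459,  0.02251434]), np.float64(0.00014486503818563097))
-24 [117, 117, 113, 113, 117, 117, 105, 129, 110, 126, 130, 132, 191, 193, 192, 188, 186, 187, 190, 190, 188, 189, 189, 193, 196, 195, 193, 193, 193, 189, 191, 192, 191, 189, 188, 191, 195, 196, 215, 216, 216, 216, 169, 216, 191, 202, 204, 204, 203]
-12 [112, 114, 115, 116, 104, 125, 112, 130, 131, 131, 114, 165, 188, 189, 190, 189, 189, 189, 194, 195, 194, 192, 193, 192, 189, 191, 190, 190, 189, 188, 193, 195, 195, 189, 189, 192, 196, 195, 192, 191, 195, 216, 215, 215, 201, 208, 210, 168, 199]
0 [113, 113, 113, 107, 120, 120, 122, 130, 132, 123, 190, 189, 189, 194, 195, 193, 192, 194, 192, 189, 191, 189, 190, 189, 189, 194, 194, 192, 188, 190, 194, 195, 193, 191, 193, 191, 188, 196, 196, 193, 190, 189, 216, 215, 215, 103, 215, 173, 196]
12 [119, 118, 113, 110, 110, 113, 132, 110, 194, 215, 215, 195, 194, 191, 189, 189, 188, 190, 189, 191, 195, 195, 189, 188, 191, 194, 194, 191, 191, 193, 187, 191, 195, 195, 193, 186, 186, 188, 187, 189, 212, 215, 215, 215, 181, 216, 174, 196, 190]
24 [118, 114, 113, 115, 116, 179, 196, 187, 163, 189, 148, 198, 213, 215, 215, 211, 195, 188, 190, 192, 195, 193, 191, 192, 190, 187, 193, 193, 193, 190, 185, 187, 188, 188, 190, 204, 216, 216, 215, 215, 181, 203, 215, 174, 202, 201, 198, 192, 193]
```

{"fn": "carry_out", "kwargs": {"targets": [[0.88,-0.6,-0.085,0,0,0,0],[0.88,-0.6,0,0,0,0,0],[0.88,-0.5,0,0,0,0,0],[0.88,-0.225,0,0,0,0,0],[0.88,0,0,0,0,0,0]]}}

```text
t: 17.33
tool_pos: [0.48, -0.1922, 0.278]
ee_rot: [0.002, -3.141, -0.001]
ft_force: [-0.2, -0.3, -0.3]
width: 0.0749
gripper_force: 0.0
```

{"fn": "carry_out", "kwargs": {"targets": [[0.88,0,0,-0.5,0,0,0],[0.88,0,0,-0.6,0,0,0],[0.88,0,0,-0.6,0,0,0],[0.88,0,0,-0.35,0,0,0],[0.88,0,0,-0.18,0,0,0]]}}

```text
t: 17.75
tool_pos: [0.4823, -0.1916, 0.1868]
ee_rot: [0.006, -3.14, -0.001]
ft_force: [0.8, -0.3, -0.2]
width: 0.0751
gripper_force: 0.0
```

{"fn": "carry_out", "kwargs": {"targets": [[0.88,0,0,0,0,0,0],[0.7,0,0,0,0,0,0],[0,0,0,0,0,0,0],[0,0,0,0,0,0,0],[0,0,0,0,0,0,0]], "newtons": 25}}

```text
t: 18.17
tool_pos: [0.4822, -0.1922, 0.1898]
ee_rot: [-0.004, 3.139, -0.001]
ft_force: [-0.3, -0.4, 2.8]
width: 0.0559
gripper_force: 26.7
```

{"fn": "carry_out", "kwargs": {"targets": [[0,0,0,0.4,0,0,0],[0,0,0,0.6,0,0,0],[0,0,0,0.6,0,0,0],[0,0,0,0.6,0,0,0],[0,0.3,0.05,0,0,0,0]]}}

```text
t: 18.58
tool_pos: [0.4935, -0.1914, 0.2813]
ee_rot: [-0.0, 3.135, -0.003]
ft_force: [0.2, -0.5, -0.5]
width: 0.0562
gripper_force: 26.8
```

{"fn": "carry_out", "kwargs": {"targets": [[0,0.6,0.12,0,0,0,0],[0,0.6,0.12,0,0,0,0],[0,0.6,0.12,0,0,0,0],[0,0.6,0.12,0,0,0,0],[0,0.6,0.12,0,0,0,0]]}}

```text
t: 19.0
tool_pos: [0.6149, -0.1653, 0.2766]
ee_rot: [-0.005, 3.141, 0.0]
ft_force: [-0.5, -0.2, -1.0]
width: 0.0561
gripper_force: 26.8
```

{"fn": "carry_out", "kwargs": {"targets": [[0,0.6,0.12,0,0,0,0],[0,0.6,0.12,0,0,0,0],[0,0.6,0.12,0,0,0,0],[0,0.38,0.09,0,0,0,0],[0,0,0,0,0,0,0]]}}

```text
t: 19.42
tool_pos: [0.7036, -0.1455, 0.276]
ee_rot: [-0.01, 3.139, 0.001]
ft_force: [-0.7, 0.6, -1.2]
width: 0.0559
gripper_force: 26.8
```

{"fn": "carry_out", "kwargs": {"targets": [[0,0,0,0,0,0,0],[0,0,0,0,0,0,0],[0,0,0,0,0,0,0],[0,0,0,0,0,0,0],[0,0,0,0,0,0,0]]}}

```text
t: 19.83
tool_pos: [0.7002, -0.1485, 0.277]
ee_rot: [-0.003, 3.141, 0.0]
ft_force: [0.2, -0.2, -0.8]
width: 0.0559
gripper_force: 26.8
```

Run:
```python
from v import *
look((.6265,-.1475),.047,.1887-.032,'f9.png',(85,95,105,125),(95,130))
w=snap('wrist','w9.png');s=get_state();t=s['tool_pos'];L=proj(w,[(t[0],t[1],t[2]-.1567)])[0];print(L)
g=cv2.cvtColor(w['pixels'],cv2.COLOR_RGB2GRAY);x,y=map(int,L);print(x,y)
for r in (-60,-40,-20,0,10,20): print(r,g[y+r,x-80:x+80:3].tolist())
print(g[y-110:y+70:3,x].tolist())
```

```text
19.8833 [ 0.70030288 -0.14838178  0.27698933] 0.05621440009438702 26.811967100948095 [-0.  -0.7 -0. ]
tin pred [278.5 116.8]
85 [283.94 119.7 ] [49.4 63. ] [[ 0.6283 -0.144   0.047 ]]
95 [282.84 117.67] [51.8 64.8] [[ 0.6271 -0.1447  0.047 ]]
105 [278.41 117.35] [62.2 65.6] [[ 0.6269 -0.1476  0.047 ]]
125 [278.24 117.44] [63.  66.1] [[ 0.6269 -0.1477  0.047 ]]
lid pred [276.7 277.8] got [278.8 273.2] [83.  93.2] [[ 0.6978 -0.1474  0.1203]]
[276.6783841  277.69056946]
276 277
-60 [130, 131, 130, 128, 127, 129, 130, 132, 128, 127, 131, 131, 129, 128, 125, 130, 133, 132, 129, 84, 78, 75, 76, 77, 77, 77, 78, 77, 78, 79, 80, 82, 75, 83, 83, 83, 86, 185, 213, 221, 213, 220, 218, 217, 217, 219, 224, 222, 221, 219, 218, 222, 217, 216]
-40 [130, 133, 134, 137, 132, 131, 132, 132, 128, 136, 135, 134, 80, 85, 120, 140, 141, 139, 137, 139, 140, 115, 113, 113, 114, 115, 112, 112, 113, 196, 200, 199, 196, 195, 199, 224, 226, 230, 231, 230, 228, 195, 99, 89, 214, 217, 216, 212, 222, 217, 214, 212, 215, 220]
-20 [131, 132, 130, 117, 63, 62, 63, 18, 12, 19, 127, 139, 139, 138, 116, 114, 113, 114, 116
[... 537 characters left out ...]
12, 112, 115, 115, 113, 110, 112, 114, 115, 113, 112, 113, 110, 112, 114, 113, 112, 108, 109, 110, 120, 138, 138, 129, 11, 11, 13, 12, 12, 14, 23, 98]
20 [15, 17, 18, 29, 26, 14, 14, 16, 16, 57, 62, 78, 133, 132, 132, 123, 111, 112, 113, 112, 113, 115, 114, 111, 112, 113, 115, 114, 112, 114, 111, 111, 114, 114, 112, 108, 109, 110, 109, 111, 118, 132, 131, 132, 77, 63, 61, 12, 11, 10, 13, 22, 28, 15]
[224, 222, 222, 222, 222, 215, 143, 135, 134, 127, 135, 136, 130, 131, 129, 77, 78, 77, 176, 228, 136, 138, 114, 113, 113, 114, 117, 117, 116, 114, 115, 115, 113, 113, 112, 111, 111, 113, 115, 115, 111, 112, 114, 114, 113, 113, 112, 110, 114, 126, 134, 136, 183, 189, 191, 183, 186, 179, 177, 181]
```

{"fn": "carry_out", "kwargs": {"targets": [[0,-0.6,-0.015,0,0,0,0],[0,-0.6,0,0,0,0,0],[0,-0.43,0,0,0,0,0],[0,-0.155,0,0,0,0,0],[0,0,0,0,0,0,0]]}}

```text
t: 20.35
tool_pos: [0.6283, -0.149, 0.2771]
ee_rot: [0.002, -3.141, -0.0]
ft_force: [0.3, 0.1, -0.1]
width: 0.0561
gripper_force: 26.8
```

{"fn": "carry_out", "kwargs": {"targets": [[0,0,0,-0.4,0,0,0],[0,0,0,-0.45,0,0,0],[0,0,0,-0.35,0,0,0],[0,0,0,-0.15,0,0,0],[0,0,0,-0.15,0,0,0]]}}

```text
t: 20.77
tool_pos: [0.6298, -0.1485, 0.2156]
ee_rot: [0.005, -3.141, -0.0]
ft_force: [0.6, -0.2, -0.2]
width: 0.0559
gripper_force: 26.8
```

{"fn": "carry_out", "kwargs": {"targets": [[0,0,0,-0.12,0,0,0],[0,0,0,-0.11,0,0,0],[0,0,0,-0.02,0,0,0],[0,0,0,-0.02,0,0,0],[0,0,0,0,0,0,0]]}}

```text
t: 21.18
tool_pos: [0.6296, -0.1488, 0.2067]
ee_rot: [-0.004, 3.14, -0.0]
ft_force: [-0.9, -0.6, 3.0]
width: 0.0561
gripper_force: 27.0
```

{"fn": "carry_out", "kwargs": {"targets": [[0.7,0,0,0,0,0,0],[0.8,0,0,0,0,0,0],[0.8,0,0,0,0,0,0],[0.8,0,0,0.1,0,0,0],[0.8,0,0,0.5,0,0,0]]}}

```text
t: 21.6
tool_pos: [0.6279, -0.1482, 0.2272]
ee_rot: [0.004, -3.136, -0.002]
ft_force: [-0.2, 0.5, 0.3]
width: 0.0682
gripper_force: 0.0
```

{"fn": "carry_out", "kwargs": {"targets": [[1,0,0,0.6,0,0,0],[1,0,0,0.55,0,0,0],[1,0.5,0,0,0,0,0],[1,0.7,0,0,0,0,0],[1,0.55,0,0,0,0,0]]}}

```text
t: 22.02
tool_pos: [0.7007, -0.1485, 0.2774]
ee_rot: [-0.004, 3.139, 0.0]
ft_force: [1.5, -0.3, -0.7]
width: 0.0854
gripper_force: 0.0
```

{"fn": "carry_out", "kwargs": {"targets": [[1,0,0,0,0,0,0],[1,0,0,0,0,0,0],[1,0,0,0,0,0,0],[1,0,0,0,0,0,0],[1,0,0,0,0,0,0]]}}

```text
t: 22.43
tool_pos: [0.6985, -0.149, 0.276]
ee_rot: [0.003, -3.141, -0.0]
ft_force: [0.0, 0.7, -0.2]
width: 0.0852
gripper_force: 0.0
```

```bash
cat > prof.py <<'E'
from m import *
def prof(z,c,rows=(-24,-12,0,12,24),n=50):
    w=capture('wrist');s=get_state();print(s['t'],s['tool_pos'],s['width'])
    p=proj(w,[(*c,z)])[0];x,y=map(int,p.round());print(p.round(1))
    g=cv2.cvtColor(w['pixels'],cv2.COLOR_RGB2GRAY)
    for r in rows: print(r,g[y+r,x-n:x+n:2].tolist())
    print('col',g[y-n:y+n:2,x].tolist())
    return w
E
python3 - <<'E'
from prof import *
w=prof(.049,(.6269,-.1477))
p=proj(w,[(.6269,-.1477,.049)])[0]
for lo,hi in((90,126),(180,210)):
  try:
    c,ax=fit(w['pixels'],p,45,lo,hi,False);print(c,ax,plane(w,[c],.049).round(4))
  except Exception as e: print(e)
snap('scene','scene10.png');snap('side','side10.png')
E
```

```text
22.4833 [ 0.69867434 -0.14889017  0.27603966] 0.08532129301709311
[278.9 120.4]
-24 [115, 115, 115, 113, 197, 197, 154, 114, 147, 203, 212, 212, 211, 211, 191, 189, 187, 183, 183, 185, 187, 185, 186, 186, 186, 191, 193, 192, 189, 190, 191, 187, 187, 189, 187, 186, 185, 210, 212, 213, 213, 211, 177, 151, 189, 193, 197, 201, 198, 197]
-12 [114, 116, 118, 117, 115, 103, 186, 211, 212, 209, 188, 184, 182, 183, 187, 187, 186, 185, 185, 187, 191, 192, 190, 189, 190, 189, 186, 187, 188, 187, 186, 185, 185, 190, 192, 191, 186, 185, 186, 191, 191, 208, 211, 212, 212, 192, 189, 204, 204, 202]
0 [119, 119, 119, 102, 113, 211, 211, 212, 189, 187, 187, 186, 185, 185, 188, 191, 191, 190, 189, 191, 188, 186, 187, 186, 186, 186, 184, 188, 192, 192, 188, 185, 185, 189, 191, 190, 188, 187, 190, 185, 186, 192, 191, 211, 212, 212, 198, 186, 204, 204]
12 [113, 200, 152, 116, 145, 210, 211, 212, 199, 188, 191, 191, 189, 189, 190, 186, 186, 186, 184, 186, 186, 184, 188, 191, 190, 185, 185, 187, 190, 191, 189, 186, 189, 187, 183, 189, 191, 191, 188, 183, 182, 184, 199, 211, 211, 211, 98, 202, 202, 203]
24 [197, 199, 201, 198, 195, 115, 136, 205, 210, 210, 211, 191, 184, 184, 186, 184, 186, 190, 190, 187, 184, 185, 189, 190, 189, 187, 187, 188, 183, 185, 190, 189, 188, 184, 180, 183, 184, 183, 184, 188, 211, 210, 211, 208, 169, 193, 194, 202, 198, 195]
col [198, 200, 201, 202, 150, 204, 211, 211, 211, 184, 185, 186, 187, 191, 193, 192, 190, 189, 190, 189, 186, 187, 188, 187, 186, 186, 184, 186, 190, 191, 190, 185, 184, 186, 189, 190, 189, 187, 186, 187, 184, 184, 188, 188, 187, 208, 212, 211, 191, 196]
[237.50222492 108.82081223] [16.63186264 71.3259964 ] [[ 0.6198 -0.1739  0.049 ]]
[279.05024719 123.53940964] [71.53442383 73.68213654] [[ 0.6288 -0.1476  0.049 ]]
```

Lid57 looks seated: its apparent centre is 1.9 mm from the tin's, and its size matches the seated height. Now lid67.

{"fn": "carry_out", "kwargs": {"targets": [[1,-0.25,-0.1,0,0,0,0],[1,-0.5,-0.15,0,0,0,0],[1,-0.55,-0.15,0,0,0,0],[1,-0.55,-0.15,0,0,0,0],[1,-0.55,-0.15,0,0,0,0]]}}

```text
t: 23.0
tool_pos: [0.6021, -0.1768, 0.276]
ee_rot: [-0.004, 3.141, 0.0]
ft_force: [-0.5, -0.2, -0.2]
width: 0.0855
gripper_force: 0.0
```

{"fn": "carry_out", "kwargs": {"targets": [[1,-0.55,-0.15,0,0,0,0],[1,-0.4,-0.1,0,0,0,0],[1,-0.15,-0.08,0,0,0,0],[1,0,0,0,0,0,0],[1,0,0,0,0,0,0]]}}

```text
t: 23.42
tool_pos: [0.56, -0.1898, 0.2763]
ee_rot: [-0.004, 3.14, -0.0]
ft_force: [0.0, -0.2, -0.4]
width: 0.0855
gripper_force: 0.0
```

{"fn": "carry_out", "kwargs": {"targets": [[1,0,0,0,0,0,0],[1,0,0,0,0,0,0],[1,0,0,0,0,0,0],[1,0,0,0,0,0,0],[1,0,0,0,0,0,0]]}}

```text
t: 23.83
tool_pos: [0.5596, -0.1896, 0.2757]
ee_rot: [0.005, -3.142, -0.0]
ft_force: [0.4, -0.3, -1.3]
width: 0.0856
gripper_force: 0.0
```

Run:
```python
from prof import *
w=prof(.016,(.4817,-.190),(-24,-12,0,12,24))
```

```text
23.8833 [ 0.55948818 -0.18966316  0.27572374] 0.08512442709506687
[276.8 110.6]
-24 [113, 111, 109, 112, 113, 109, 103, 122, 123, 126, 175, 190, 187, 186, 186, 189, 184, 181, 182, 181, 181, 187, 189, 189, 184, 186, 187, 188, 190, 191, 187, 185, 187, 191, 191, 186, 186, 185, 186, 187, 208, 208, 208, 206, 158, 194, 194, 198, 196, 193]
-12 [108, 105, 108, 99, 107, 124, 126, 122, 109, 161, 187, 185, 180, 180, 181, 177, 182, 187, 188, 185, 181, 187, 184, 187, 188, 188, 185, 183, 188, 190, 187, 185, 185, 184, 186, 186, 190, 190, 189, 191, 192, 186, 187, 207, 207, 207, 198, 192, 187, 187]
0 [106, 104, 108, 97, 127, 126, 126, 107, 159, 179, 178, 178, 184, 186, 186, 181, 182, 184, 183, 186, 187, 183, 181, 185, 187, 186, 182, 183, 183, 184, 184, 185, 189, 187, 189, 190, 186, 184, 186, 186, 186, 184, 182, 185, 208, 207, 207, 172, 189, 190]
12 [112, 110, 107, 106, 104, 126, 125, 204, 184, 186, 182, 179, 183, 181, 184, 185, 183, 179, 180, 186, 186, 180, 180, 181, 183, 182, 182, 186, 186, 187, 188, 186, 182, 183, 183, 184, 182, 180, 184, 185, 182, 185, 191, 208, 208, 208, 172, 190, 190, 187]
24 [112, 110, 109, 110, 110, 188, 140, 182, 206, 206, 207, 185, 179, 178, 183, 184, 181, 178, 179, 181, 182, 179, 183, 183, 184, 185, 186, 181, 180, 179, 182, 180, 178, 180, 185, 181, 181, 188, 185, 185, 206, 207, 208, 188, 180, 195, 194, 185, 188, 188]
col [188, 182, 169, 207, 207, 208, 185, 188, 189, 189, 189, 187, 182, 186, 189, 187, 186, 188, 190, 188, 184, 182, 184, 187, 188, 186, 182, 182, 182, 182, 182, 182, 182, 184, 186, 183, 185, 185, 187, 182, 179, 178, 177, 179, 191, 207, 207, 180, 182, 184]
```

{"fn": "carry_out", "kwargs": {"targets": [[1,-0.6,-0.035,0,0,0,0],[1,-0.6,0,0,0,0,0],[1,-0.5,0,0,0,0,0],[1,-0.245,0,0,0,0,0],[1,0,0,0,0,0,0]]}}

```text
t: 24.3
tool_pos: [0.4799, -0.1915, 0.2759]
ee_rot: [0.002, -3.14, -0.001]
ft_force: [-0.5, -0.1, 0.5]
width: 0.0852
gripper_force: 0.0
```

{"fn": "carry_out", "kwargs": {"targets": [[1,0,0,-0.6,0,0,0],[1,0,0,-0.7,0,0,0],[1,0,0,-0.7,0,0,0],[1,0,0,-0.4,0,0,0],[1,0,0,-0.23,0,0,0]]}}

```text
t: 24.72
tool_pos: [0.4822, -0.1908, 0.1685]
ee_rot: [0.005, -3.14, -0.001]
ft_force: [-0.8, 0.7, 0.9]
width: 0.0851
gripper_force: 0.0
```

{"fn": "carry_out", "kwargs": {"targets": [[1,0,0,0,0,0,0],[0.82,0,0,0,0,0,0],[0,0,0,0,0,0,0],[0,0,0,0,0,0,0],[0,0,0,0,0,0,0]], "newtons": 30}}

```text
t: 25.13
tool_pos: [0.4823, -0.1915, 0.1721]
ee_rot: [-0.004, 3.139, -0.001]
ft_force: [0.2, -0.1, 3.1]
width: 0.0657
gripper_force: 33.7
```

{"fn": "carry_out", "kwargs": {"targets": [[0,0,0,0.4,0,0,0],[0,0,0,0.6,0,0,0],[0,0,0,0.7,0,0,0],[0,0,0,0.6,0,0,0],[0,0,0,0.37,0,0,0]]}}

```text
t: 25.55
tool_pos: [0.4822, -0.1916, 0.2807]
ee_rot: [-0.004, 3.137, -0.002]
ft_force: [1.1, -0.4, -0.6]
width: 0.0663
gripper_force: 33.7
```

{"fn": "carry_out", "kwargs": {"targets": [[0,0.15,0.35,0,0,0,0],[0,0.25,0.6,0,0,0,0],[0,0.25,0.6,0,0,0,0],[0,0.25,0.6,0,0,0,0],[0,0.25,0.6,0,0,0,0]]}}

```text
t: 25.97
tool_pos: [0.528, -0.0801, 0.2785]
ee_rot: [-0.004, 3.14, 0.0]
ft_force: [0.7, -0.9, -0.7]
width: 0.066
gripper_force: 33.7
```

{"fn": "carry_out", "kwargs": {"targets": [[0,0.25,0.6,0,0,0,0],[0,0.25,0.6,0,0,0,0],[0,0.25,0.6,0,0,0,0],[0,0.17,0.33,0,0,0,0],[0,0,0,0,0,0,0]]}}

```text
t: 26.38
tool_pos: [0.5656, 0.0079, 0.2781]
ee_rot: [-0.013, 3.139, 0.003]
ft_force: [-1.0, 0.3, -0.6]
width: 0.0663
gripper_force: 33.7
```

{"fn": "carry_out", "kwargs": {"targets": [[0,0,0,0,0,0,0],[0,0,0,0,0,0,0],[0,0,0,0,0,0,0],[0,0,0,0,0,0,0],[0,0,0,0,0,0,0]]}}

```text
t: 26.8
tool_pos: [0.5641, 0.0028, 0.2776]
ee_rot: [-0.001, 3.142, -0.0]
ft_force: [-0.6, -0.2, 0.9]
width: 0.0659
gripper_force: 33.7
```

Run:
```python
from v import *
look((.4897,.005),.051,.1705-.016,'f11.png',(105,125,140),(90,127))
from prof import *
s=get_state();t=s['tool_pos']
prof(t[2]-.1545,(t[0],t[1]),(-30,-15,0),80)
```

```text
26.85 [0.56415029 0.00307691 0.27757039] 0.06593139115657547 33.68277780711651 [-0.4  0.1 -0.2]
tin pred [280.3 115.7]
105 [280.66 115.01] [78.1 82.5] [[0.4893 0.0052 0.051 ]]
125 [280.3  115.15] [79.2 83.7] [[0.4894 0.005  0.051 ]]
140 [280.19 115.11] [79.9 84.2] [[0.4893 0.0049 0.051 ]]
lid pred [277.  280.1] got [278.7 274.6] [101.  114.3] [[0.5612 0.0039 0.1231]]
26.9 [0.56418267 0.00329616 0.27755384] 0.06625655919068141
[276.4 280. ]
-30 [132, 126, 126, 127, 125, 128, 125, 124, 129, 118, 121, 138, 142, 142, 140, 139, 138, 123, 122, 119, 120, 119, 119, 121, 120, 117, 116, 116, 116, 116, 114, 115, 117, 118, 119, 119, 119, 117, 114, 115, 117, 117, 115, 116, 118, 118, 118, 116, 114, 114, 114, 116, 118, 117, 115, 113, 114, 114, 114, 113, 113, 114, 115, 114, 117, 116, 173, 228, 229, 230, 230, 229, 211, 173, 225, 221, 220, 221, 221, 222]
-15 [69, 68, 67, 41, 22, 15, 16, 52, 123, 136, 136, 134, 134, 131, 117, 117, 118, 119, 116, 115, 114, 114, 114, 114, 111, 113, 116, 118, 118, 118, 117, 115, 114, 116, 117, 115, 115, 117, 117, 117, 115, 114, 114, 114, 116, 117, 117, 115, 113, 113, 114,
[... 227 characters left out ...]
10, 113, 114, 116, 116, 117, 115, 111, 114, 116, 114, 114, 115, 115, 117, 115, 113, 112, 112, 115, 116, 116, 115, 112, 112, 113, 112, 113, 113, 113, 112, 114, 115, 115, 114, 115, 116, 115, 115, 113, 112, 112, 113, 113, 113, 113, 112, 111, 111, 112, 114, 112, 136, 136, 135, 133, 131, 92, 12, 11, 11, 12]
col [115, 26, 77, 75, 75, 77, 155, 189, 229, 230, 231, 231, 201, 197, 194, 188, 192, 119, 119, 119, 119, 118, 116, 114, 115, 117, 117, 115, 116, 117, 118, 117, 116, 115, 114, 113, 113, 115, 117, 116, 115, 112, 112, 113, 112, 112, 112, 113, 112, 111, 113, 114, 113, 113, 114, 115, 115, 113, 111, 110, 110, 109, 109, 134, 216, 218, 221, 219, 218, 217, 218, 219, 221, 217, 218, 218, 197, 16, 16, 14]
```

{"fn": "carry_out", "kwargs": {"targets": [[0,-0.6,0.02,0,0,0,0],[0,-0.6,0,0,0,0,0],[0,-0.5,0,0,0,0,0],[0,-0.155,0,0,0,0,0],[0,0,0,0,0,0,0]]}}

```text
t: 27.32
tool_pos: [0.489, 0.0046, 0.2776]
ee_rot: [0.004, -3.141, -0.001]
ft_force: [0.6, -0.6, -0.3]
width: 0.0663
gripper_force: 33.7
```

{"fn": "carry_out", "kwargs": {"targets": [[0,0,0,-0.4,0,0,0],[0,0,0,-0.45,0,0,0],[0,0,0,-0.35,0,0,0],[0,0,0,-0.14,0,0,0],[0,0,0,-0.14,0,0,0]]}}

```text
t: 27.73
tool_pos: [0.4911, 0.0047, 0.2178]
ee_rot: [-0.004, 3.141, -0.0]
ft_force: [-0.1, -1.0, 0.3]
width: 0.0661
gripper_force: 33.7
```

{"fn": "carry_out", "kwargs": {"targets": [[0,0,0,-0.12,0,0,0],[0,0,0,-0.11,0,0,0],[0,0,0,-0.02,0,0,0],[0,0,0,-0.02,0,0,0],[0,0,0,0,0,0,0]]}}

```text
t: 28.15
tool_pos: [0.4908, 0.0046, 0.2088]
ee_rot: [-0.004, 3.14, 0.001]
ft_force: [-3.2, 0.5, 9.7]
width: 0.066
gripper_force: 34.5
```

{"fn": "carry_out", "kwargs": {"targets": [[0.85,0,0,0,0,0,0],[1,0,0,0,0,0,0],[1,0,0,0,0,0,0],[1,0,0,0,0,0,0],[1,0,0,0.3,0,0,0]]}}

```text
t: 28.57
tool_pos: [0.4893, 0.0048, 0.2181]
ee_rot: [0.004, -3.138, 0.001]
ft_force: [0.3, 0.2, -0.2]
width: 0.0853
gripper_force: 0.0
```

{"fn": "carry_out", "kwargs": {"targets": [[1,0,0,0.5,0,0,0],[1,0,0,0.6,0,0,0],[1,0,0,0.6,0,0,0],[1,0.4,0,0.6,0,0,0],[1,0.6,0,0.6,0,0,0]]}}

```text
t: 28.98
tool_pos: [0.5289, 0.0047, 0.3365]
ee_rot: [0.004, -3.139, -0.001]
ft_force: [1.4, 0.1, -0.4]
width: 0.085
gripper_force: 0.0
```

{"fn": "carry_out", "kwargs": {"targets": [[1,0.6,0,0.6,0,0,0],[1,0.6,0,0.6,0,0,0],[1,0.6,0,0.5,0,0,0],[1,0.45,0,0,0,0,0],[1,0,0,0,0,0,0]]}}

```text
t: 29.4
tool_pos: [0.6229, 0.005, 0.4047]
ee_rot: [-0.005, 3.137, -0.001]
ft_force: [-0.1, 0.2, 0.4]
width: 0.0854
gripper_force: 0.0
```

{"fn": "carry_out", "kwargs": {"targets": [[1,0,0,0,0,0,0],[1,0,0,0,0,0,0],[1,0,0,0,0,0,0],[1,0,0,0,0,0,0],[1,0,0,0,0,0,0]]}}

```text
t: 29.82
tool_pos: [0.6196, 0.0048, 0.4033]
ee_rot: [0.004, -3.141, -0.0]
ft_force: [0.0, 0.1, -0.2]
width: 0.0851
gripper_force: 0.0
```

Run:
```python
from m import *
w=snap('wrist','w12.png');sc=snap('scene','scene12.png');sd=snap('side','side12.png');s=get_state();print(s['t'],s['tool_pos'])
T=[];T2=[]
for k,c,z,h in(('37',(.486,.2055),.041,24),('47',(.6205,.121),.045,28),('57',(.627,-.1475),.049,32),('67',(.4895,.0045),.053,38)):
    for cam,row,hh in((w,T,h),(sc,T2,h*.6),(sd,T2,h*.6)):
        u,v=proj(cam,[(*c,z-.015)])[0];hh=int(hh);u,v=int(u),int(v)
        row.append(cv2.resize(cam['pixels'][max(v-hh,0):v+hh,u-hh:u+hh,::-1],(200,200) if cam is w else (100,200),interpolation=cv2.INTER_CUBIC) if cam is w else cv2.resize(cam['pixels'][v-hh:v+hh,u-hh:u+hh,::-1],(200,200),interpolation=cv2.INTER_CUBIC))
    p=proj(w,[(*c,z)])[0]
    for lo,hi in((165,205),):
        try:
            q,ax=fit(w['pixels'],p,34,lo,hi,False);print(k,p.round(1),q.round(1),ax.round(1),plane(w,[q],z).round(4))
        except Exception as e: print(k,e)
img=np.vstack([np.hstack(T),np.hstack(T2[0::2]),np.hstack(T2[1::2])])
cv2.imwrite('pics/final.png',img)
```

```text
29.9667 [0.6198947  0.00476032 0.4035353 ]
37 OpenCV(4.12.0) /io/opencv/modules/imgproc/src/shapedescr.cpp:723: error: (-201:Incorrect size of input array) There should be at least 5 points to fit the ellipse in function 'fitEllipseDirect'

47 OpenCV(4.12.0) /io/opencv/modules/imgproc/src/shapedescr.cpp:723: error: (-201:Incorrect size of input array) There should be at least 5 points to fit the ellipse in function 'fitEllipseDirect'

57 [143.6 190.8] [136.5 201.7] [ 70.1 108. ] [[ 0.6399 -0.1575  0.049 ]]
67 [277.3  57. ] [277.6  42.8] [ 73.3 103. ] [[0.4766 0.0048 0.053 ]]
```

View pics/final.png

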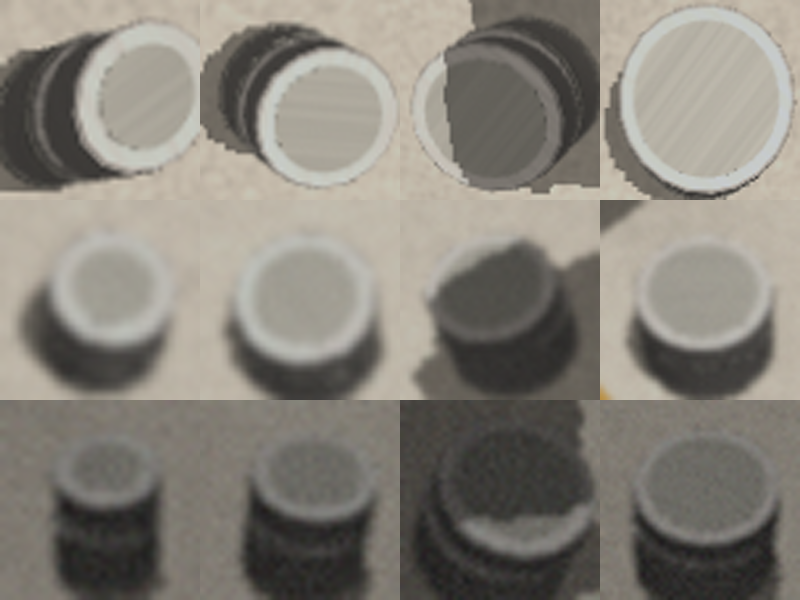

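All four tins look closed and level in the wrist, scene and side tiles. Lids 67 and 57 met some resistance on the way down, so I check their heights by touching the centre gently with the shut gripper.

{"fn": "carry_out", "kwargs": {"targets": [[0,-0.32,0,-0.3,0,0,0],[0,-0.4,0,-0.4,0,0,0],[0,-0.4,0,-0.5,0,0,0],[0,-0.4,0,-0.5,0,0,0],[0,-0.4,0,-0.5,0,0,0]], "newtons": 20}}

```text
t: 30.38
tool_pos: [0.5424, 0.0048, 0.315]
ee_rot: [-0.004, 3.141, 0.0]
ft_force: [-0.4, 0.3, -0.3]
width: 0.0256
gripper_force: 0.0
```

{"fn": "carry_out", "kwargs": {"targets": [[0,-0.4,0,-0.5,0,0,0],[0,-0.4,0,-0.5,0,0,0],[0,-0.33,0,-0.45,0,0,0],[0,-0.2,0,-0.43,0,0,0],[0,0,0,0,0,0,0]]}}

```text
t: 30.8
tool_pos: [0.4873, 0.0048, 0.2377]
ee_rot: [0.004, -3.135, 0.001]
ft_force: [-0.6, -0.5, 0.4]
width: 0.0004
gripper_force: 0.0
```

{"fn": "carry_out", "kwargs": {"targets": [[0,0,0,-0.1,0,0,0],[0,0,0,-0.1,0,0,0],[0,0,0,-0.04,0,0,0],[0,0,0,0,0,0,0],[0,0,0,0,0,0,0]]}}

```text
t: 31.22
tool_pos: [0.4907, 0.0048, 0.2312]
ee_rot: [-0.004, 3.14, 0.0]
ft_force: [0.1, -0.1, -0.4]
width: 0.0001
gripper_force: 0.0
```

{"fn": "carry_out", "kwargs": {"targets": [[0,0,0,-0.05,0,0,0],[0,0,0,0,0,0,0],[0,0,0,0,0,0,0],[0,0,0,0,0,0,0],[0,0,0,0,0,0,0]]}}

```text
t: 31.63
tool_pos: [0.4901, 0.0048, 0.2288]
ee_rot: [-0.004, 3.141, 0.0]
ft_force: [-0.0, 0.2, 0.4]
width: 0.0001
gripper_force: 0.0
```

{"fn": "carry_out", "kwargs": {"targets": [[0,0,0,-0.03,0,0,0],[0,0,0,0,0,0,0],[0,0,0,0,0,0,0],[0,0,0,0,0,0,0],[0,0,0,0,0,0,0]]}}

```text
t: 32.05
tool_pos: [0.4901, 0.0048, 0.2275]
ee_rot: [-0.004, 3.142, 0.0]
ft_force: [0.1, 0.5, -0.1]
width: -0.0001
gripper_force: 0.0
```

{"fn": "carry_out", "kwargs": {"targets": [[0,0,0,-0.03,0,0,0],[0,0,0,0,0,0,0],[0,0,0,0,0,0,0],[0,0,0,0,0,0,0],[0,0,0,0,0,0,0]]}}

```text
t: 32.47
tool_pos: [0.4902, 0.0048, 0.2264]
ee_rot: [-0.004, 3.141, 0.0]
ft_force: [-0.2, -0.0, 2.4]
width: 0.0003
gripper_force: 1.1
```

Lid67's top is at 0.0534 m against 0.053 seated, so it is fully down. I check the others the same way.

{"fn": "carry_out", "kwargs": {"targets": [[0,0,0,0.4,0,0,0],[0,0,0,0.4,0,0,0],[0,0.4,-0.44,0,0,0,0],[0,0.5,-0.55,0,0,0,0],[0,0.55,-0.6,0,0,0,0]]}}

```text
t: 32.88
tool_pos: [0.5484, -0.0585, 0.2585]
ee_rot: [0.008, -3.141, -0.001]
ft_force: [0.7, 0.6, -0.3]
width: -0.0003
gripper_force: 0.0
```

{"fn": "carry_out", "kwargs": {"targets": [[0,0.55,-0.6,0,0,0,0],[0,0.55,-0.6,0,0,0,0],[0,0.55,-0.6,0,0,0,0],[0,0.37,-0.45,0,0,0,0],[0,0,0,-0.3,0,0,0]]}}

```text
t: 33.3
tool_pos: [0.6315, -0.1543, 0.2482]
ee_rot: [0.004, 3.135, -0.007]
ft_force: [0.1, -0.2, -0.2]
width: 0.0002
gripper_force: 0.0
```

{"fn": "carry_out", "kwargs": {"targets": [[0,0,0,-0.35,0,0,0],[0,0,0,-0.15,0,0,0],[0,0,0,-0.03,0,0,0],[0,0,0,0,0,0,0],[0,0,0,0,0,0,0]]}}

```text
t: 33.72
tool_pos: [0.6287, -0.1478, 0.2251]
ee_rot: [0.006, -3.141, -0.001]
ft_force: [-0.0, 0.7, 0.6]
width: -0.0001
gripper_force: 0.0
```

{"fn": "carry_out", "kwargs": {"targets": [[0,0,0,-0.03,0,0,0],[0,0,0,0,0,0,0],[0,0,0,-0.02,0,0,0],[0,0,0,0,0,0,0],[0,0,0,0,0,0,0]]}}

```text
t: 34.13
tool_pos: [0.6289, -0.1488, 0.2233]
ee_rot: [-0.004, 3.141, 0.0]
ft_force: [-0.4, 0.5, -0.4]
width: 0.0003
gripper_force: 0.0
```

{"fn": "carry_out", "kwargs": {"targets": [[0,0,0,0.4,0,0,0],[0,0,0,0.4,0,0,0],[0,-0.05,0.5,0,0,0,0],[0,-0.05,0.7,0,0,0,0],[0,-0.05,0.75,0,0,0,0]]}}

```text
t: 34.55
tool_pos: [0.6228, -0.0716, 0.2557]
ee_rot: [0.001, 3.14, -0.001]
ft_force: [0.5, 0.9, -0.0]
width: 0.0002
gripper_force: 0.0
```

{"fn": "carry_out", "kwargs": {"targets": [[0,0,0.75,0,0,0,0],[0,0,0.75,0,0,0,0],[0,0,0.75,0,0,0,0],[0,0,0.75,0,0,0,0],[0,0,0.75,0,0,0,0]]}}

```text
t: 34.97
tool_pos: [0.6228, 0.0806, 0.2553]
ee_rot: [-0.004, 3.141, 0.0]
ft_force: [0.3, 0.2, -0.0]
width: -0.0001
gripper_force: 0.0
```

{"fn": "carry_out", "kwargs": {"targets": [[0,0,0.7,0,0,0,0],[0,0,0.38,0,0,0,0],[0,0,0,-0.3,0,0,0],[0,0,0,-0.35,0,0,0],[0,0,0,-0.15,0,0,0]]}}

```text
t: 35.38
tool_pos: [0.6222, 0.1201, 0.2205]
ee_rot: [0.001, -3.139, 0.004]
ft_force: [0.1, 0.3, -1.9]
width: 0.0003
gripper_force: 0.0
```

{"fn": "carry_out", "kwargs": {"targets": [[0,0,0,-0.05,0,0,0],[0,0,0,0,0,0,0],[0,0,0,-0.04,0,0,0],[0,0,0,0,0,0,0],[0,0,0,0,0,0,0]]}}

```text
t: 35.8
tool_pos: [0.6232, 0.1219, 0.2199]
ee_rot: [-0.003, 3.141, 0.0]
ft_force: [0.9, 0.2, -0.3]
width: -0.0001
gripper_force: 0.0
```

{"fn": "carry_out", "kwargs": {"targets": [[0,0,0,0.4,0,0,0],[0,0,0,0.4,0,0,0],[0,-0.4,0.25,0,0,0,0],[0,-0.6,0.37,0,0,0,0],[0,-0.6,0.37,0,0,0,0]]}}

```text
t: 36.22
tool_pos: [0.5588, 0.1617, 0.2524]
ee_rot: [-0.001, 3.14, 0.001]
ft_force: [-0.0, 0.6, -0.7]
width: -0.0001
gripper_force: 0.0
```

{"fn": "carry_out", "kwargs": {"targets": [[0,-0.6,0.37,0,0,0,0],[0,-0.6,0.37,0,0,0,0],[0,-0.42,0.28,0,0,0,0],[0,-0.2,0.1,0,0,0,0],[0,0,0,-0.3,0,0,0]]}}

```text
t: 36.63
tool_pos: [0.4857, 0.2084, 0.2412]
ee_rot: [-0.009, 3.138, 0.005]
ft_force: [0.5, -0.4, 0.0]
width: 0.0
gripper_force: 0.0
```

{"fn": "carry_out", "kwargs": {"targets": [[0,0,0,-0.35,0,0,0],[0,0,0,-0.15,0,0,0],[0,0,0,-0.07,0,0,0],[0,0,0,-0.04,0,0,0],[0,0,0,0,0,0,0]]}}

```text
t: 37.05
tool_pos: [0.4868, 0.206, 0.2148]
ee_rot: [-0.002, 3.141, -0.001]
ft_force: [0.0, -0.2, 0.7]
width: -0.0001
gripper_force: 0.0
```

{"fn": "carry_out", "kwargs": {"targets": [[0,0,0,0,0,0,0],[0,0,0,0,0,0,0],[0,0,0,0,0,0,0],[0,0,0,0,0,0,0],[0,0,0,0,0,0,0]]}}

```text
t: 37.47
tool_pos: [0.4861, 0.2069, 0.2153]
ee_rot: [-0.004, 3.141, 0.001]
ft_force: [0.5, 0.1, -0.6]
width: 0.0
gripper_force: 0.0
```

{"fn": "carry_out", "kwargs": {"targets": [[0,0,0,0.4,0,0,0],[0,0,0,0.6,0,0,0],[0,0,0,0.6,0,0,0],[0,0,0,0.6,0,0,0],[0,0,0,0.3,0,0,0]]}}

```text
t: 37.88
tool_pos: [0.4867, 0.207, 0.3179]
ee_rot: [-0.004, 3.138, 0.003]
ft_force: [1.6, 0.4, 0.9]
width: 0.0005
gripper_force: 0.0
```

{"fn": "carry_out", "kwargs": {"targets": [[0,0,0,0,0,0,0],[0,0,0,0,0,0,0],[0,0,0,0,0,0,0],[0,0,0,0,0,0,0],[0,0,0,0,0,0,0]]}}

```text
t: 38.3
tool_pos: [0.4858, 0.2066, 0.314]
ee_rot: [0.004, -3.14, 0.002]
ft_force: [0.5, -0.1, -0.1]
width: -0.0001
gripper_force: 0.0
```

All lids are down and the robot is clear of everything.

```bash
python3 -c "
from rig import hand_in
print(hand_in())"
```

```text
the job is handed in; nothing more can be done
None
```

The job is handed in: all four lids look seated and level on their own tins, with every height within 2 mm of seated by touch or near-touch (lid67 by contact); the hand-in gave no verdict.

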